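# Clip on the work light and hover the oblong stamp over the brass tag

## Robot

A 6-joint arm with a two-finger parallel gripper is mounted at the origin on the work surface. World frame = base frame: x ahead of the robot, y to its left, z up, the work surface at z = 0. Lengths are in mm, angles in rad, forces in N, time in s.
With the tool pointing down it reaches from about 350 to 875 mm from the base axis. Payload 4.2 kg.
Tool frame: the origin (TCP) lies midway between the tips of the shut fingers; the grasp point (between the pads) lies 19 mm behind it; z points along the fingers, y is the line along which they close (so a half turn about z gives the same grasp; the last joint's range is limited). The gripper opens to 85 mm and grips with 20 to 120 N. Pads are 22 mm wide; open, the fingers measure 114 mm over their backs; the gripper's body (76 mm by 85 mm) begins 54 mm behind the grasp point. The pads swing forward as they close: fully open they stand 13 mm farther back than shut.
Start: joints at [1.535, 0.385, 0.008, 0, -1.194, -0.259], TCP at [181.561, 598.026, 231.312] pointing down, gripper open.
Joint ranges: [-3.14, 3.14], [-1.21, 2.06], [-1.07, 1.41], [-3.16, 2.05], [-2.99, -0.16], [-3.1, 3.1]. Speed limits (rad/s): [2.79, 2.79, 3.14, 3.14, 3.14, 3.14].

## Interface

Orientations are given as a unit quaternion [w, x, y, z].
In Python, from plant import ctrl gives the robot as it stands.
- The arm moves only by the tool play_rows, never from a script. Its argument "deltas" is a list of rows, each a list of 3 entries, a list of its own where there are three numbers: the finger opening in m, from 0 to 0.0854, then the shift along the tool's x, y, z in m, then the turn, a rotation vector about the tool's x, y, z in rad. A call has 1 to 5 rows; each row is the pose to reach, as a shift and turn from the pose commanded when the call began, along the tool's axes at that moment; what a row does not reach only later rows make up. A row lasts 1/10 s, in which the tool goes at most 50 mm and 8.59 degrees, less where a joint would pass 70% of its speed; a pose out of reach is approached as far as the arm can. A call with a gripper value outside its range is refused whole. The fingers move at their own pace and stop on an object; "squeeze" is the grip in N (left out, the last holds). Time passes only in rows, so rows that repeat a pose let the fingers close. It gives the time, the measured TCP pose, the force, the opening and the grip force at its end, in the units of the state.
- ctrl.sense(): the state, without advancing time (a new reading comes with each control period).
- ctrl.camera(name): name is "scene" or "top" or "wrist"; returns a dict with "image" (384x512x3 uint8, red, green, blue), "fx", "fy", "cx", "cy" (pixels), "k1" (the pictures are not rectified: a ray, as slopes to the right and down, at radius r is drawn at 1 + k1 r^2 times it, then the intrinsics apply), "rvec" (rotation vector, rad) and "tvec" (3), from world to camera coordinates, as OpenCV has them. Camera axes: x right, y down, z forward; pixel columns grow to the right and rows downward; lengths in mm; the calibration is good to about 2 mm. A picture is of the moment at which its call begins. There is no depth.
- ctrl.hand_in(): hands the job in; it is judged then, once.
The state is a dict: "time": time; "qpos": joint angles; "joint_vel": joint speeds; "effort": joint torques, N m; "eef_pos": TCP position; "tcp_rot": TCP orientation; "contact_force": force on the tool from outside, world axes, zero at the start; "torque": the same for the moment, N m; "grip_width": opening from 0.0 (shut) to 1.0 (fully open); "grip_force": force on a finger pad.
Only numpy, scipy, OpenCV 4.12 (cv2) and the standard library are available. Lean on these libraries where they do the work, as an engineer would, in place of code of your own. Each camera call takes 0.05 s, during which the arm holds its last target. There are 200 camera calls.

## Task

Clip the little sprung work light firmly onto the top edge of the upright board, anywhere along it, with its lamp on the side of the steel bench block, and let go of it. Then take the stamp with the square handle out of the rack, carry it high over the board and light without knocking them, and stop with its face hovering about 10 mm above the oblong brass tag, upright, centred and turned to match the tag, never touching the tag or its block: finish still holding it there, so the line-up can be checked before striking. Leave everything else where it stands.

Things in the scene. Friction and masses are not known exactly. Their poses are not given: they have to be found in the camera images.
- light: Loose work light, 120 g: a black sprung clamp like a big clothes peg with an aluminium lamp cup. Stands on its shut jaws, handles up, 105 mm tall, 24 mm wide (x). Origin at the jaws' bottom on the plane where they meet; z up, y the closing direction. The +y arm is straight: pad face at y = 0, outer handle face at y = +13 mm. The -y arm hinges about x at z = 60 mm.
- light_handle (a point): Where to grip: between the handles (z 60 to 105 mm), 88 mm above the light's origin. At rest the -y handle leans out to y = -30 mm at its top. Squeezed along y until the outer faces are parallel, 26 mm apart (y -13 to +13 mm), the jaws are fully open. That takes about 8 N; grip with 20 to 30 N. Let go, it snaps shut.
- light_lamp (a point): Point in the lamp cup at y = +32 mm, z = 10 mm from the light's origin, axes as the light's. The cup, 36 mm across, spans z 0 to 30 mm and is fixed on the straight +y arm.
- light_jaw (a joint): Opening of the jaws, rad: 0 shut, 0.4 fully open (handles squeezed parallel; the gap between the tips is then y = -21 to 0 mm in the light's frame); about 0.1 when biting the board.
- screen: Fixed upright plywood board, 180 mm long (x) and 6 mm thick (y), standing on a 200 x 56 x 18 mm dark wooden foot; its top edge is 100 mm above the table. Origin on the table under its centre, z up; its +y side looks to the steel bench block.
- screen_edge (a point): Middle of the board's top edge (100 mm up); axes as the board's: x along the edge, y across it. The clamp is on well when the jaws reach 10 to 25 mm down over the edge; only upright board lies within 82 mm below the edge.
- stamp: Loose stamp, 111 mm tall, 130 to 210 g, the only tool in the rack with a square handle. Oblong steel foot 28 (x) x 12 (y) mm, 25 mm tall; oblong collar 40 x 24 mm at z 25 to 31 mm, resting on the rack; square wooden handle 16 x 16 mm, z 31 to 111 mm. Origin at the centre of its bottom face, z up; its long x axis lies along the rack's x.
- stamp_face (a point): Centre of the stamp's bottom (working) face, the same point as its origin. Grip the handle 70 to 80 mm above it, across the row (along y).
- rack: Fixed dark wooden block 200 (x) x 70 (y) x 50 mm tall with three oblong sockets 60 mm apart in a row along x, each 32 x 16 mm and 32 mm deep. Origin on the table under its centre. Stamps hang 25 mm deep in it and lift straight out.
- anvil: Fixed steel bench block 120 (x) x 100 (y) x 40 mm tall with a 4 mm brown leather piece and an oblong brass tag 30 (x) x 14 (y) x 3 mm on it. Origin on the table under its centre; the tag lies at its centre, long side along x.
- tag (a point): Centre of the brass tag's upper face, 47 mm above the table; axes as the block's.
- punch_a: Another punch in the rack: round wooden handle 20 mm thick, round collar 32 mm, 97 mm tall. Leave alone. Origin at its bottom end, 25 mm below the rack's top.
- punch_b: Another punch in the rack: thin round steel handle 14 mm thick, round collar 32 mm, 97 mm tall. Leave alone. Origin at its bottom end, 25 mm below the rack's top.
- jar: Pale glass jar with a metal cap, 64 mm across, 95 mm tall; bystander, origin under it.
- spool_a: Grey thread spool, 38 mm across, 56 mm tall; bystander, origin under it.
- spool_b: Black thread spool, 38 mm across, 56 mm tall; bystander, origin under it.
- bottle: Amber bottle, 48 mm across, 120 mm tall; bystander, origin under it.
- dish: Small white bowl, 70 mm across, 28 mm tall; bystander, origin under it.
Things that resemble listed ones, but are neither listed nor needed, are in the scene too. What is shaped like the anvil but purple is not meant. What is shaped like the light but turquoise is not meant.

How it is judged:
By the outcome, as a careful person would: the job done as asked, in the order asked, and still so for the second after the job is handed in, while the arm keeps its last pose, push and grip.
It also fails if it takes over 72 s, if anything falls off the work surface, if the arm or the gripper's body presses on something with over 40 N, if the wrist force passes 120 N, or if a joint passes its speed limit or range.

## Working session

There is one attempt and no reset: what is moved stays moved. The work goes in short steps, Python scripts to look and compute and a tool call to move; the robot and the scene stay as the last step left them, time stands still between calls to the robot, and variables do not carry over. Pictures are saved under pics/ and viewed, at most 10 in all, crops included, and the job is handed in when it is done.

Besides the shell and the picture viewer there is one more tool, called after "Call:" as name(argument=value, ...), one argument or row to a line, values as JSON. play_rows: Moves the arm, as the interface text tells. Its arguments: {"type":"object","properties":{"deltas":{"type":"array"},"squeeze":{"type":"number"}},"required":["deltas"]}

```bash
ls; mkdir -p pics; cat > h.py <<'E'
import numpy as np, cv2, json
from scipy.spatial.transform import Rotation as R
def K(c): return np.array([[c['fx'],0,c['cx']],[0,c['fy'],c['cy']],[0,0,1.]])
def ray(c,uv):
    uv=np.atleast_2d(np.array(uv,float)); d=(uv-[c['cx'],c['cy']])/[c['fx'],c['fy']]
    s=d.copy()
    for _ in range(20): s=d/(1+c['k1']*(s**2).sum(1,keepdims=True))
    Rm=cv2.Rodrigues(np.array(c['rvec'],float))[0]; t=np.array(c['tvec'],float).ravel()
    return -Rm.T@t, np.c_[s,np.ones(len(s))]@Rm
def onplane(c,uv,z):
    o,d=ray(c,uv); return o+d*((z-o[2])/d[:,2])[:,None]
def proj(c,P):
    Rm=cv2.Rodrigues(np.array(c['rvec'],float))[0]; p=np.atleast_2d(P)@Rm.T+np.array(c['tvec'],float).ravel()
    s=p[:,:2]/p[:,2:]; return s*(1+c['k1']*(s**2).sum(1,keepdims=True))*[c['fx'],c['fy']]+[c['cx'],c['cy']]
def tri(obs):
    A=np.zeros((3,3));b=np.zeros(3)
    for c,uv in obs:
        o,d=ray(c,uv); d=d[0]/np.linalg.norm(d[0]); M=np.eye(3)-np.outer(d,d); A+=M;b+=M@o
    p=np.linalg.solve(A,b); return p,[float(np.hypot(*(proj(c,p)[0]-uv))) for c,uv in obs]
def save(c,name): np.save('pics/'+name+'.npy',c,allow_pickle=True); cv2.imwrite('pics/'+name+'.png',c['image'][:,:,::-1])
def load(name): return np.load('pics/'+name+'.npy',allow_pickle=True).item()
E
python3 - <<'E'
from h import *
from plant import ctrl
ims=[]
for n in('scene','top','wrist'):
    c=ctrl.camera(n); save(c,n+'0'); print(n,c['fx'],c['k1'],ray(c,[c['cx'],c['cy']]))
    ims.append(c['image'])
b=np.vstack(ims[:2])[:,:,::-1]; cv2.imwrite('pics/st.png',cv2.resize(ims[0][:,:,::-1],(800,600),interpolation=2)); cv2.imwrite('pics/tp.png',cv2.resize(ims[1][:,:,::-1],(800,600),interpolation=2))
s=ctrl.sense();print(s)
E
```

```text
pics
scene 491.58373191679595 -0.014546911139758178 (array([1183.71352753,  350.7888717 , 1060.26687129]), array([[-0.53170177, -0.24427235, -0.81094035]]))
top 427.1579146105574 -0.040887106130066735 (array([ 387.62845427,   29.54620269, 1469.46715264]), array([[ 0.10854004,  0.02574836, -0.99375856]]))
wrist 274.31579436898113 -0.026966999701672194 (array([245.34550701, 577.89312336, 373.5842059 ]), array([[-0.25227264,  0.07482156, -0.96475917]]))
{'time': 0.15, 'qpos': array([ 1.53460819e+00,  3.85391876e-01,  6.93855946e-03, -3.38192777e-04,
       -1.19399920e+00, -2.58627626e-01]), 'joint_vel': array([ 0.00150586, -0.00306555,  0.00384103,  0.00165395,  0.00062742,
        0.00042189]), 'effort': array([ 6.57633700e-05, -3.92678583e+01,  1.88584560e+01,  4.18852419e+00,
       -3.36513156e-03,  1.21419056e-06]), 'eef_pos': array([181.44735521, 597.62422422, 230.46724609]), 'tcp_rot': array([ 8.40424432e-04,  9.89145607e-01, -1.46936239e-01, -6.43004178e-05]), 'contact_force': array([-0.29477282, -0.23361745, -0.98070534]), 'torque': array([-0.01676598,  0.00878621,  0.01970561]), 'grip_force': 0.0, 'grip_width': 1.0024539136656638}
```

View pics/st.png

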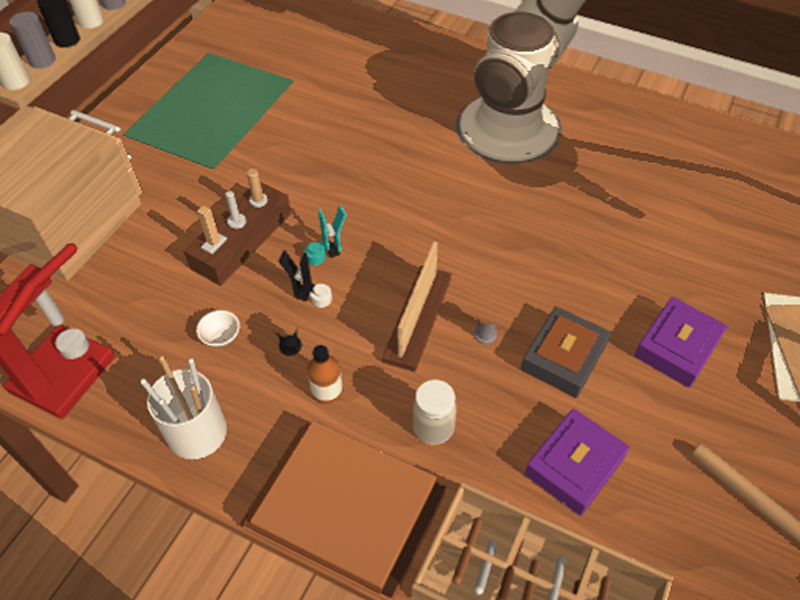

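View pics/tp.png

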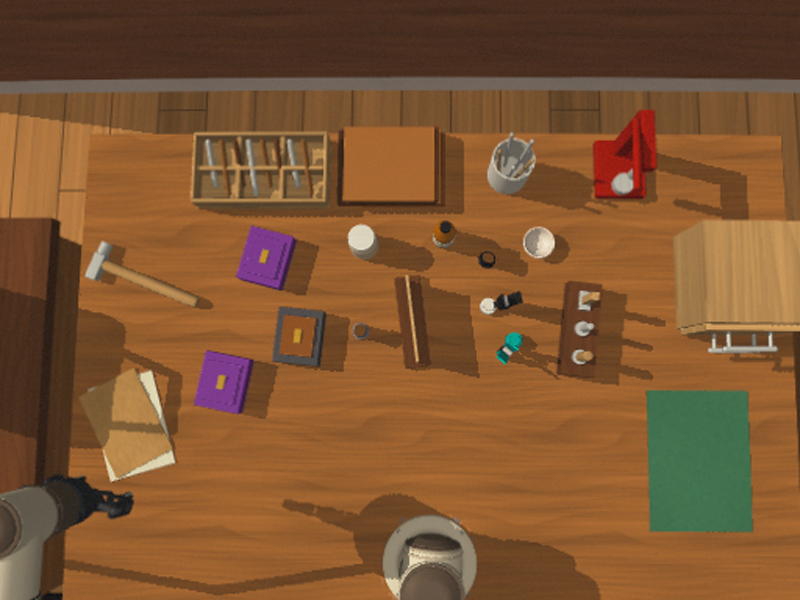

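The scene view shows the black clamp light at (298,275) with its cup at (320,296). The turquoise copy is at (330,235). The rack is at (237,230) and the pale-collared stamp handles are at (208,228), (233,208) and (256,187). The board is at (418,300), the grey bench block at (566,348), and the purple copies at (577,458) and (682,338).
In the top view they are: light (505,302), turquoise (508,350), handles (590,298), (583,328) and (583,357), board (411,320), grey block (298,337), purple (266,258) and (222,382).
I pick the black light, the grey block, and the handle whose collar is oblong: (208,228) in scene, (590,298) in top. One enlarged crop will confirm this.

```bash
python3 - <<'E'
from h import *
s=load('scene0')['image'][:,:,::-1];t=load('top0')['image'][:,:,::-1]
def cr(im,x,y,w,h,W,H): return cv2.resize(im[y:y+h,x:x+w],(W,H),interpolation=cv2.INTER_CUBIC)
# scene: lights+rack ; board ; top: lights+rack ; board+anvil
a=cr(s,110,95,120,105,400,350); b=cr(s,235,140,160,140,400,350)
c=cr(t,295,170,100,62,400,248); d=cr(t,170,165,110,68,400,248)
cv2.imwrite('pics/cmp.png',np.vstack([np.hstack([a,b]),np.hstack([c,d])]))
E
```

```text
(no output)
```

View pics/cmp.png

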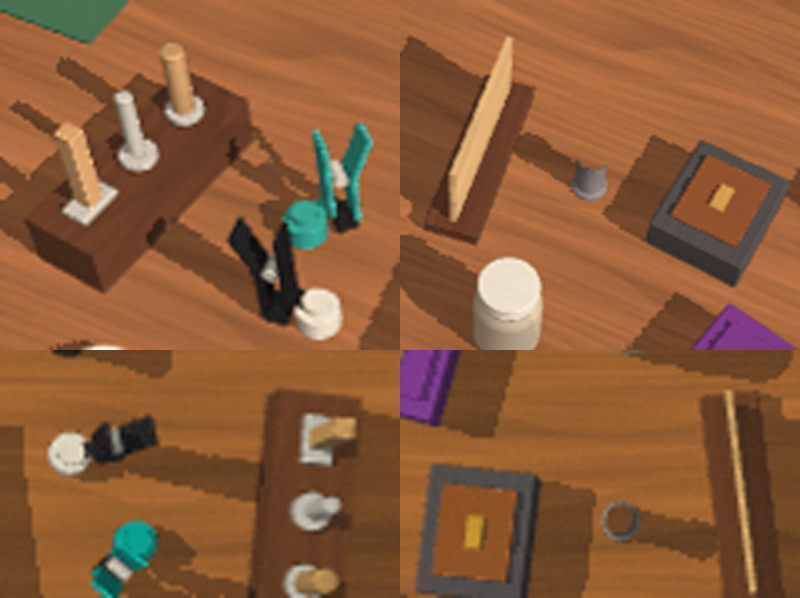

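The crop confirms the picks. The oblong collar with the square handle is at (90,200) of the crop, nearest the camera, and the other two collars are round. The black light is at (265,270) with its white cup at (318,313). The grey block with leather and tag is at (720,200). Next I'll triangulate coarsely.

```bash
python3 - <<'E'
from h import *
s=load('scene0');t=load('top0')
a=lambda X,Y:(110+X/3.333,95+Y/3.333)
b=lambda X,Y:(235+(X-400)/2.5,140+Y/2.5)
c=lambda X,Y:(295+X/4,170+(Y-350)/4)
d=lambda X,Y:(170+(X-400)/3.636,165+(Y-350)/3.647)
for n,p,q in [('tag',b(722,198),d(475,532)),('edge far',b(510,40),d(729,392)),('edge near',b(453,217),d(753,591)),
 ('stamp top',a(70,130),c(350,429)),('cup top',a(319,298),c(69,452)),('handle+y top',a(283,224),c(100,440)),('handle -y top',a(240,225),c(150,432))]:
    print(n,*[np.round(v,1) for v in tri([(s,np.array(p)),(t,np.array(q))])])
im=t['image'][:,:,::-1].astype(int); hsv=cv2.cvtColor(t['image'],cv2.COLOR_RGB2HSV)
def blobs(cam,lo,hi,roi,z,name):
    h=cv2.cvtColor(cam['image'],cv2.COLOR_RGB2HSV); m=cv2.inRange(h,lo,hi); k=np.zeros_like(m); x,y,w,H=roi;k[y:y+H,x:x+w]=m[y:y+H,x:x+w]
    n,l,st,ce=cv2.connectedComponentsWithStats(k)
    for i in range(1,n):
        if st[i,4]>12: 
            pts=np.argwhere(l==i)[:,::-1]; r=cv2.minAreaRect(onplane(cam,pts,z)[:,:2].astype(np.float32)); print(name,st[i],ce[i].round(1),onplane(cam,ce[i],z)[0].round(1),np.round(r[0],1),np.round(r[1],1),round(r[2],1))
x,y=d(475,532); print(hsv[int(y),int(x)]); x,y=d(740,490); print(hsv[int(y),int(x)],hsv[int(y),int(x)+4]); print(hsv[int(d(500,560)[1]),int(d(500,560)[0])])
blobs(t,(20,120,120),(32,255,255),(170,190,50,50),47,'tag')
blobs(t,(10,50,150),(25,170,255),(250,170,30,70),100,'edge')
blobs(t,(0,0,0),(180,120,90),(170,190,45,50),40,'anvil')
blobs(t,(0,0,150),(180,60,255),(300,185,20,20),30,'cup')
blobs(t,(0,0,0),(180,255,45),(310,180,30,25),60,'arm')
E
```

```text
tag [476.4 287.2  35.3] [0.8 0.6]
edge far [566.8  67.4 262.5] [10.1  7.5]
edge near [ 444.2    2.  -247.2] [8.6 6.7]
stamp top [ 554.3 -333.3  125. ] [1.5 1.2]
cup top [ 547.  -124.7   22.4] [0.4 0.3]
handle+y top [ 548.8 -143.   106. ] [0.6 0.5]
handle -y top [ 555.8 -182.3   91.9] [0.7 0.5]
[ 20 197 193]
[ 17 129 211] [ 11 154  81]
[ 13 187 143]
tag [188 211   4   8  27] [189.8 214.8] [476.6 286.2  47. ] [477.5 287.2] [23.6 10.1] 1.5
edge [258 176  10  56 104] [263.  202.7] [514.3  40.7 100. ] [513.   39.8] [179.6   9.6] 8.5
anvil [175 197  34  38 511] [193.2 215.8] [473.6 275.9  40. ] [476.  282.4] [103.  118.4] 84.6
cup [307 191  10  10  77] [311.6 195.6] [ 546.4 -122.8   30. ] [ 546.6 -122.4] [30.6 30.4] 0.5
arm [317 187  17  11  95] [325.2 192.3] [ 554.2 -164.5   60. ] [ 553.8 -163.6] [28.6 54.7] 10.8
```

```bash
cat > nav.py <<'E'
from h import *
import sys
S='cmd.json'
def get():
    try: return json.load(open(S))
    except: return dict(p=[181.561,598.026,231.312],yaw=float(np.degrees(2*np.arctan2(-.14694,.98915))))
def rot(yaw): a=np.radians(yaw);c,s=np.cos(a),np.sin(a); return np.array([[c,s,0],[s,-c,0],[0,0,-1.]])
# plan: list of goals (x,y,z,yaw); prints the tool shift (m, rounded .1mm) & turn per call; stores the state
def go(goals):
    g=get()
    for x,y,z,yaw in goals:
        d=rot(g['yaw']).T@(np.array([x,y,z])-g['p']); d=np.round(d,1); r=np.round(-np.radians(yaw-g['yaw']),3)
        print('shift m',np.round(d/1e3,4).tolist(),'turn z',float(r),'rows>=',int(np.ceil(max(np.linalg.norm(d)/50,abs(r)/.149))))
        g=dict(p=(np.array(g['p'])+rot(g['yaw'])@d).tolist(),yaw=float(g['yaw']-np.degrees(r)))
    json.dump(g,open(S,'w'))
if __name__=='__main__': go(json.loads(sys.argv[1]))
E
python3 nav.py '[[331,410,250,-4],[480,210,250,9]]'
```

```text
shift m [0.1976, 0.1365, -0.0187] turn z -0.225 rows>= 5
shift m [0.1627, 0.1891, 0.0] turn z -0.227 rows>= 5
```

Call:
play_rows(
  deltas=[
    [0.085, [0.04, 0.027, -0.004], [0, 0, -0.045]],
    [0.085, [0.079, 0.055, -0.008], [0, 0, -0.09]],
    [0.085, [0.119, 0.082, -0.011], [0, 0, -0.135]],
    [0.085, [0.158, 0.109, -0.015], [0, 0, -0.18]],
    [0.085, [0.1976, 0.1365, -0.0187], [0, 0, -0.225]],
  ],
)

```text
time: 0.65
eef_pos: [331.7, 408.3, 250.0]
tcp_rot: [0.0, 0.999, -0.034, -0.0]
contact_force: [1.3, 0.4, -0.2]
grip_width: 0.993
grip_force: 0.0
```

Call:
play_rows(
  deltas=[
    [0.085, [0.033, 0.038, 0], [0, 0, -0.045]],
    [0.085, [0.065, 0.076, 0], [0, 0, -0.09]],
    [0.085, [0.098, 0.113, 0], [0, 0, -0.135]],
    [0.085, [0.13, 0.151, 0], [0, 0, -0.18]],
    [0.085, [0.1627, 0.1891, 0], [0, 0, -0.227]],
  ],
)

```text
time: 1.15
eef_pos: [480.6, 208.3, 250.0]
tcp_rot: [-0.0, 0.997, 0.08, -0.0]
contact_force: [0.5, 0.5, -0.2]
grip_width: 0.995
grip_force: 0.0
```

Call:
play_rows(
  deltas=[
    [0.085, [0, 0, 0], [0, 0, 0]],
    [0.085, [0, 0, 0], [0, 0, 0]],
  ],
)

```text
time: 1.35
eef_pos: [480.3, 209.0, 249.6]
tcp_rot: [0.0, 0.997, 0.077, -0.0]
contact_force: [0.0, 1.3, -0.8]
grip_width: 0.993
grip_force: 0.0
```

```bash
python3 - <<'E'
from h import *
from plant import ctrl
s=ctrl.sense();print(s['time'],s['eef_pos'],R.from_quat(np.roll(s['tcp_rot'],-1)).as_matrix().round(3).tolist())
save(ctrl.camera('wrist'),'wA')
E
python3 nav.py '[[530,70,270,9],[560,-60,270,9]]'
```

```text
1.35 [480.31797746 209.01294539 249.598399  ] [[0.988, 0.153, -0.001], [0.153, -0.988, -0.0], [-0.001, 0.0, -1.0]]
shift m [0.0275, 0.1461, -0.02] turn z -0.0 rows>= 4
shift m [0.0093, 0.1331, 0.0] turn z -0.0 rows>= 3
```

Call:
play_rows(
  deltas=[
    [0.085, [0.007, 0.037, -0.005], [0, 0, 0]],
    [0.085, [0.014, 0.073, -0.01], [0, 0, 0]],
    [0.085, [0.021, 0.11, -0.015], [0, 0, 0]],
    [0.085, [0.0275, 0.1461, -0.02], [0, 0, 0]],
  ],
)

```text
time: 1.8
eef_pos: [529.8, 70.8, 270.3]
tcp_rot: [-0.0, 0.997, 0.08, 0.0]
contact_force: [1.2, -0.5, -0.4]
grip_width: 0.993
grip_force: 0.0
```

Call:
play_rows(
  deltas=[
    [0.085, [0.003, 0.045, 0], [0, 0, 0]],
    [0.085, [0.006, 0.09, 0], [0, 0, 0]],
    [0.085, [0.0093, 0.1331, 0], [0, 0, 0]],
    [0.085, [0.0093, 0.1331, 0], [0, 0, 0]],
    [0.085, [0.0093, 0.1331, 0], [0, 0, 0]],
  ],
)

```text
time: 2.3
eef_pos: [560.0, -59.1, 269.6]
tcp_rot: [-0.0, 0.997, 0.079, -0.0]
contact_force: [-0.4, 0.4, 1.0]
grip_width: 0.995
grip_force: 0.0
```

```bash
python3 - <<'E'
from h import *
from plant import ctrl
save(ctrl.camera('wrist'),'wB')
E
python3 nav.py '[[560,-240,270,9]]'
```

```text
shift m [-0.0282, 0.1777, 0.0] turn z -0.0 rows>= 4
```

Call:
play_rows(
  deltas=[
    [0.085, [-0.007, 0.044, 0], [0, 0, 0]],
    [0.085, [-0.014, 0.089, 0], [0, 0, 0]],
    [0.085, [-0.021, 0.133, 0], [0, 0, 0]],
    [0.085, [-0.028, 0.178, 0], [0, 0, 0]],
    [0.085, [-0.028, 0.178, 0], [0, 0, 0]],
  ],
)

```text
time: 2.85
eef_pos: [560.3, -242.0, 269.5]
tcp_rot: [0.0, 0.997, 0.077, -0.0]
contact_force: [-0.8, 0.8, -0.7]
grip_width: 0.995
grip_force: 0.0
```

```bash
python3 - <<'E'
from h import *
from plant import ctrl
s=ctrl.sense();print(s['eef_pos'])
save(ctrl.camera('wrist'),'wC')
ims=[load(n)['image'][:,:,::-1] for n in('wA','wB','wC')]
z=np.zeros_like(ims[0])
cv2.imwrite('pics/abc.png',cv2.resize(np.vstack([np.hstack(ims[:2]),np.hstack([ims[2],z])]),(800,600),interpolation=cv2.INTER_AREA))
E
cat cmd.json
```

```text
[ 560.3319535  -242.01378359  269.53933772]
{"p": [559.9924117766568, -239.95991001797788, 270.012], "yaw": 8.998496720801908}
```

View pics/abc.png

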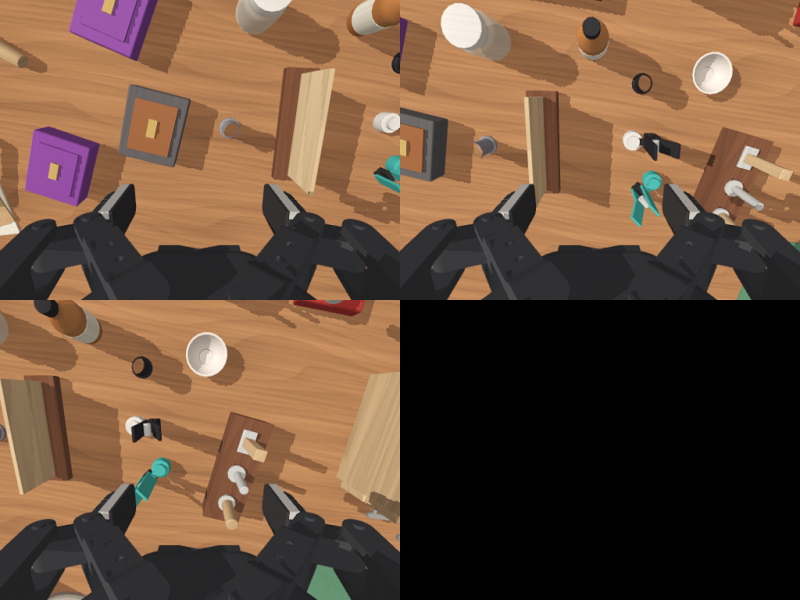

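The wrist views show, in grid pixels:
- **A:** tag (152,128), block (155,125), board's top edge from (334,70) to (312,193).
- **B:** cup (632,141), clamp arms (660,147), board edge (528,97)-(532,205), stamp collar (749,158).
- **C:** cup (132,427), clamp (148,430), stamp collar (248,440), handle top (257,452).

I'll crop the light and stamp larger and measure.

```bash
python3 - <<'E'
from h import *
A,B,C=[load(n) for n in('wA','wB','wC')]
def cr(c,x,y,w,h): return cv2.resize(c['image'][y:y+h,x:x+w,::-1],(400,300),interpolation=cv2.INTER_CUBIC)
cv2.imwrite('pics/cr2.png',np.vstack([np.hstack([cr(B,280,155,80,60),cr(C,155,140,60,45)]),np.hstack([cr(C,280,155,80,60),cr(B,420,175,80,60)])]))
def blobs(cam,lo,hi,roi,z,name,mn=15):
    h=cv2.cvtColor(cam['image'],cv2.COLOR_RGB2HSV); m=cv2.inRange(h,lo,hi); k=np.zeros_like(m); x,y,w,H=roi;k[y:y+H,x:x+w]=m[y:y+H,x:x+w]
    n,l,st,ce=cv2.connectedComponentsWithStats(k)
    for i in range(1,n):
        if st[i,4]>mn:
            pts=np.argwhere(l==i)[:,::-1]; pl=onplane(cam,pts,z)[:,:2].astype(np.float32); r=cv2.minAreaRect(pl); print(name,st[i],ce[i].round(1),pl.mean(0).round(1),np.round(r[0],1),np.round(r[1],1),round(r[2],1))
blobs(A,(20,100,120),(32,255,255),(180,140,30,40),47,'tag')
blobs(A,(0,0,0),(180,90,130),(145,100,110,120),40,'anvil',500)
blobs(A,(5,140,80),(16,255,255),(160,110,75,90),44,'leather',300)
blobs(A,(12,30,150),(28,130,255),(345,80,90,180),100,'board',300)
blobs(B,(12,30,150),(28,130,255),(665-512,100,40,180),100,'edgeB',100)
blobs(C,(12,30,150),(28,130,255),(0,80,45,180),100,'edgeC',60)
blobs(B,(0,0,170),(180,50,255),(280,155,40,50),30,'cupB')
blobs(C,(0,0,170),(180,50,255),(155,140,30,50),30,'cupC')
E
```

```text
tag [187 153  14  24 240] [193.5 164.3] [479.3 286.7] [479.1 286.7] [13.4 29. ] 84.6
anvil [ 151  108   93  106 3389] [197.8 158.2] [485.6 283.4] [480.1 285.7] [100.  119.5] 84.3
leather [ 163  125   65   75 3226] [194.3 162.6] [480.7 286.5] [479.3 286.5] [69.4 83.9] 84.4
board [ 368   87   62  164 6028] [396.8 162.7] [523.3  59.3] [512.5  58.6] [181.3  44.6] 7.5
edgeB [153 124  18 114 727] [164.  179.4] [540.9  44.5] [536.1  44.2] [138.2  20.8] 1.1
edgeC [  0 100  32 150 812] [ 13.  179.6] [513.   41.3] [514.6  41. ] [181.3   9.5] 7.2
cupB [285 167  24  25 463] [296.2 179.3] [ 553. -121.] [ 553.4 -121.1] [35.  32.8] 9.0
cupC [161 149  21  23 237] [168.6 157.5] [ 556.3 -121.6] [ 555.4 -121.5] [20.8 33.8] 57.3
```

View pics/cr2.png

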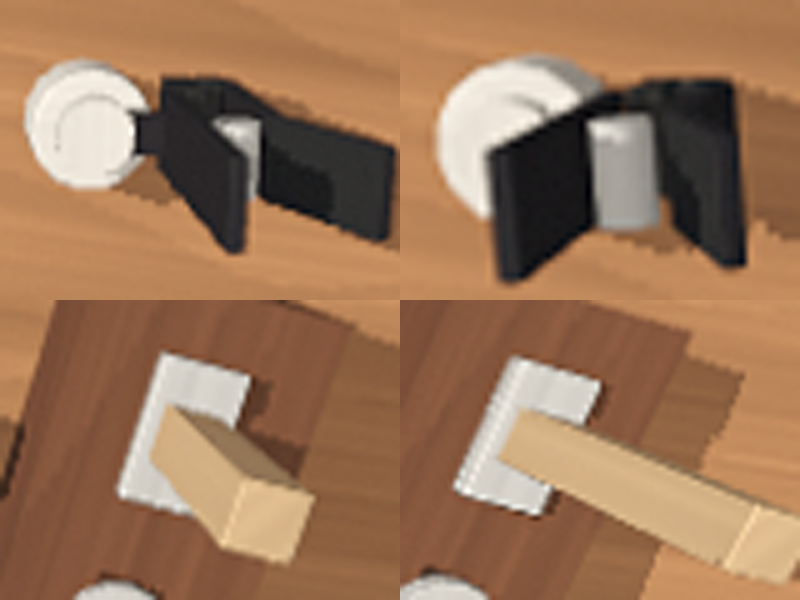

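The crop shows the light's +y handle top edge at B (246,150)-(240,252) and C (492,152)-(510,281) in crop pixels. The stamp's square top is centred at C (268,522) and B (769,541), and its oblong collar at C (176,433) and B (529,435).

```bash
python3 - <<'E'
from h import *
A,B,C,T,S=[load(n) for n in('wA','wB','wC','top0','scene0')]
ul=lambda X,Y:np.array((280+X/5-.5,155+Y/5-.5)); ur=lambda X,Y:np.array((155+(X-400)/6.667-.5,140+Y/6.667-.5))
ll=lambda X,Y:np.array((280+X/5-.5,155+(Y-300)/5-.5)); lr=lambda X,Y:np.array((420+(X-400)/5-.5,175+(Y-300)/5-.5))
for n,o in dict(h_far=[(B,ul(246,150)),(C,ur(492,152))],h_near=[(B,ul(240,252)),(C,ur(510,281))],
  stop=[(B,lr(769,541)),(C,ll(268,522))],coll=[(B,lr(529,435)),(C,ll(176,433))],
  cTL=[(B,lr(515,355)),(C,ll(162,352))],cBL=[(B,lr(453,490)),(C,ll(118,495))],cTR=[(B,lr(602,380)),(C,ll(250,375))],
  cup=[(B,np.array([296.2,179.3])),(T,np.array([311.6,195.6])),(S,np.array((110+319/3.333,95+300/3.333)))]).items(): print(n,*[np.round(v,1) for v in tri(o)])
def border(cam,roi,side):
    h=cv2.cvtColor(cam['image'],cv2.COLOR_RGB2HSV); m=cv2.inRange(h,(12,30,150),(28,130,255)); x,y,w,H=roi; k=np.zeros_like(m);k[y:y+H,x:x+w]=m[y:y+H,x:x+w]
    n,l,st,ce=cv2.connectedComponentsWithStats(k); i=1+st[1:,4].argmax(); ys,xs=np.where(l==i); r=np.unique(ys)
    e=np.array([(xs[ys==v].max() if side else xs[ys==v].min(),v) for v in r],float)
    print('rows',r[0],r[-1],e[[0,5,len(e)//2,-6,-1]].tolist()); return e
ea=border(A,(345,80,90,180),1); eb=border(B,(153,100,40,180),0); ec=border(C,(0,80,45,180),1)
h=cv2.cvtColor(C['image'],cv2.COLOR_RGB2HSV); print(h[180,0:50:2].tolist())
h=cv2.cvtColor(B['image'],cv2.COLOR_RGB2HSV); print(h[180,155:185].tolist())
E
```

```text
h_far [ 566.6 -144.3  108.2] [1.1 1.1]
h_near [ 543.4 -148.7  107.3] [0.1 0.1]
stop [ 559.1 -327.   135. ] [0.5 0.5]
coll [ 560.4 -323.2   59.1] [0.1 0.1]
cTL [ 580.3 -316.6   52.6] [0.2 0.2]
cBL [ 539.7 -313.2   51.2] [0.3 0.3]
cTR [ 578.2 -339.8   56.9] [0.  0.1]
cup [ 548.7 -123.2   20.5] [1.8 0.4 0.5]
rows 87 250 [[428.0, 87.0], [428.0, 92.0], [415.0, 169.0], [401.0, 245.0], [399.0, 250.0]]
rows 124 237 [[158.0, 124.0], [158.0, 129.0], [162.0, 181.0], [165.0, 232.0], [153.0, 237.0]]
rows 100 249 [[2.0, 100.0], [0.0, 105.0], [14.0, 175.0], [29.0, 244.0], [29.0, 249.0]]
[[11, 103, 111], [12, 143, 118], [13, 142, 120], [12, 139, 117], [12, 139, 119], [15, 111, 165], [18, 82, 234], [18, 81, 234], [17, 98, 141], [16, 99, 129], [17, 99, 132], [17, 100, 132], [16, 98, 130], [17, 99, 129], [17, 96, 130], [17, 96, 133], [16, 99, 132], [16, 97, 134], [16, 96, 133], [16, 98, 130], [17, 98, 128], [16, 98, 138], [17, 97, 140], [17, 95, 131], [17, 99, 124]]
[[14, 130, 204], [14, 131, 204], [14, 131, 204], [14, 131, 204], [14, 130, 204], [14, 131, 204], [14, 135, 204], [17, 90, 219], [18, 82, 223], [18, 84, 222], [18, 83, 223], [18, 84, 228], [17, 98, 154], [16, 95, 123], [17, 100, 133], [17, 98, 133], [16, 98, 133], [17, 98, 136], [17, 98, 136], [16, 96, 138], [16, 98, 136], [16, 97, 134], [17, 97, 134], [17, 98, 135], [17, 98, 127], [17, 100, 132], [16, 97, 131], [17, 97, 131], [16, 98, 130], [17, 97, 129]]
```

```bash
python3 - <<'E'
from h import *
A,B,C,T=[load(n) for n in('wA','wB','wC','top0')]
def strip(cam,rows,xr,lo=(15,30,185),hi=(20,118,255)):
    h=cv2.cvtColor(cam['image'],cv2.COLOR_RGB2HSV); o=[]
    for r in rows:
        m=cv2.inRange(h[r:r+1,xr[0]:xr[1]],lo,hi)[0]>0; x=np.where(m)[0]
        if len(x)>2: o.append((x.mean()+xr[0],r,len(x)))
    o=np.array(o); f=np.polyfit(o[:,1],o[:,0],1); f=np.polyfit(*o[abs(o[:,0]-np.polyval(f,o[:,1]))<1.5][:,[1,0]].T,1); return f,o
fb,ob=strip(B,range(128,232),(150,175)); fc,oc=strip(C,range(125,245),(0,40))
print(fb,np.median(ob[:,2]),fc,np.median(oc[:,2]))
for n,c,f,rs in(('B',B,fb,(130,180,230)),('C',C,fc,(130,180,240))):
    for z in(95,100,105): print(n,z,onplane(c,[(np.polyval(f,r),r) for r in rs],z)[:,:2].round(1).tolist())
# A right border (-y top corner)
for z in(95,100,105): print('A',z,onplane(A,[(428.5,90),(415.5,169),(401.5,245)],z)[:,:2].round(1).tolist())
print('T',onplane(T,[(263,202.7)],100))
E
python3 nav.py '[[557.5,-162,200,10]]'
```

```text
[6.02608556e-02 1.53245676e+02] 5.0 [  0.20658032 -24.30573535] 5.0
B 95 [[597.6, 53.7], [540.1, 46.0], [476.6, 37.8]]
B 100 [[598.1, 52.1], [541.4, 44.5], [479.0, 36.4]]
B 105 [[598.5, 50.4], [542.8, 43.0], [481.3, 35.1]]
C 95 [[571.1, 54.0], [512.5, 45.9], [434.1, 36.0]]
C 100 [[572.0, 49.5], [514.3, 41.6], [437.1, 31.8]]
C 105 [[572.8, 45.0], [516.0, 37.2], [440.2, 27.6]]
A 95 [[603.4, 45.4], [521.4, 34.1], [430.0, 22.5]]
A 100 [[602.4, 48.3], [521.8, 37.2], [432.0, 25.8]]
A 105 [[601.4, 51.2], [522.2, 40.3], [433.9, 29.1]]
T [[514.34932651  40.81403664 100.        ]]
shift m [0.0097, -0.0774, 0.07] turn z -0.017 rows>= 3
```

Call:
play_rows(
  deltas=[
    [0.085, [0.003, -0.026, 0.023], [0, 0, -0.006]],
    [0.085, [0.0065, -0.052, 0.047], [0, 0, -0.012]],
    [0.085, [0.0097, -0.0774, 0.07], [0, 0, -0.017]],
    [0.085, [0.0097, -0.0774, 0.07], [0, 0, -0.017]],
    [0.085, [0.0097, -0.0774, 0.07], [0, 0, -0.017]],
  ],
)

```text
time: 3.4
eef_pos: [558.1, -159.6, 200.4]
tcp_rot: [0.0, 0.996, 0.089, -0.0]
contact_force: [1.1, 0.2, 0.8]
grip_width: 0.997
grip_force: 0.0
```

```bash
python3 - <<'E'
from h import *
from plant import ctrl
s=ctrl.sense();print(s['eef_pos'])
D=ctrl.camera('wrist');save(D,'wD')
im=D['image'][:,:,::-1].copy(); cv2.imwrite('pics/wDv.png',cv2.resize(im[150:350,120:390],(800,592),interpolation=2))
E
```

```text
[ 558.13646733 -159.6379899   200.36126565]
```

View pics/wDv.png

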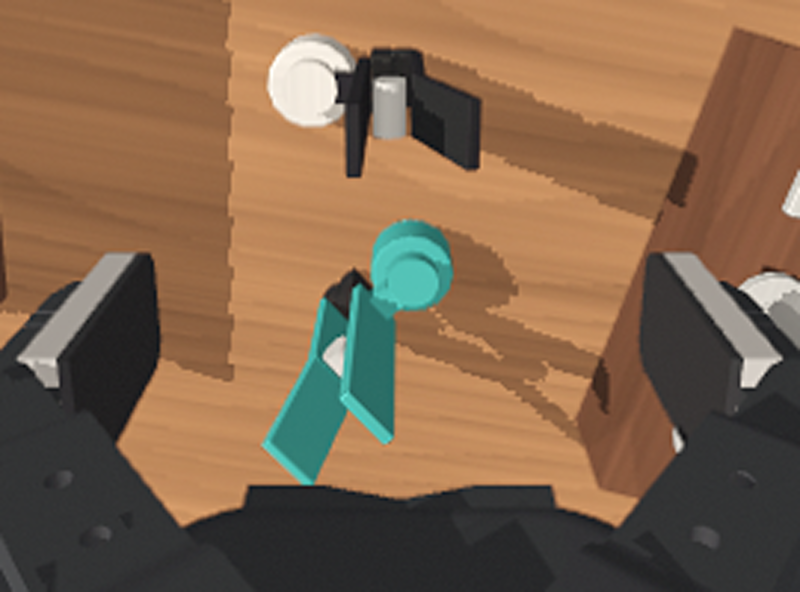

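The view shows the +y handle's near top corner at (346-360,177) and the -y handle's top edge at (480,97)-(475,170). The cup is at (312,82), and the turquoise copy at (370,340) is clear of the fingers.

```bash
python3 - <<'E'
from h import *
B,D,T=load('wB'),load('wD'),load('top0')
f=lambda X,Y:np.array((120+X/2.963-.5,150+Y/2.963-.5))
for n,p in dict(pyo=f(346,177),pyi=f(360,177),myf=f(480,97),myn=f(475,170),cup=f(312,82)).items(): print(n,onplane(D,p,30 if n=='cup' else 105)[0].round(1))
ul=lambda X,Y:np.array((280+X/5-.5,155+Y/5-.5))
for n,p,q in(('pyo',f(346,177),ul(232,252)),('pyi',f(360,177),ul(243,252)),('myf',f(480,97),ul(393,148)),('myn',f(475,170),ul(388,242)),('cup',f(304,84),ul(94,128))): print(n,*[np.round(v,1) for v in tri([(D,p),(B,q)])])
E
```

```text
pyo [ 542.3 -146.2  105. ]
pyi [ 543.1 -150.5  105. ]
myf [ 574.5 -181.8  105. ]
myn [ 551.7 -185.   105. ]
cup [ 553.2 -126.    30. ]
pyo [ 543.8 -146.2  109.2] [0. 0.]
pyi [ 542.8 -150.5  104.1] [0. 0.]
myf [ 571.7 -183.4   93.9] [0.5 0.4]
myn [ 549.7 -185.9   99.3] [0.3 0.2]
cup [ 553.  -123.3   34.2] [0.2 0.1]
```

Call:
play_rows(
  deltas=[
    [0.085, [0, 0, 0.03], [0, 0, 0]],
    [0.085, [0, 0, 0.06], [0, 0, 0]],
    [0.085, [0, 0, 0.09], [0, 0, 0]],
    [0.085, [0, 0, 0.115], [0, 0, 0]],
    [0.085, [0, 0, 0.131], [0, 0, 0]],
  ],
)

```text
time: 3.95
eef_pos: [557.9, -162.2, 68.3]
tcp_rot: [0.0, 0.996, 0.087, 0.0]
contact_force: [0.2, 1.0, 0.9]
grip_width: 0.997
grip_force: 0.0
```

Call:
play_rows(
  deltas=[
    [0.06, [0, 0, 0], [0, 0, 0]],
    [0.045, [0, 0, 0], [0, 0, 0]],
    [0.03, [0, 0, 0], [0, 0, 0]],
    [0.02, [0, 0, 0], [0, 0, 0]],
    [0.015, [0, 0, 0], [0, 0, 0]],
  ],
  squeeze=25,
)

```text
time: 4.45
eef_pos: [560.1, -161.9, 72.6]
tcp_rot: [0.0, 0.996, 0.087, 0.003]
contact_force: [-1.1, 4.0, 9.0]
grip_width: 0.313
grip_force: 23.7
```

Call:
play_rows(
  deltas=[
    [0.015, [0, 0, 0], [0, 0, 0]],
    [0.015, [0, 0, 0], [0, 0, 0]],
    [0.015, [0, 0, 0], [0, 0, 0]],
    [0.015, [0, 0, 0], [0, 0, 0]],
  ],
)

```text
time: 4.85
eef_pos: [560.1, -161.8, 72.7]
tcp_rot: [0.0, 0.996, 0.087, 0.003]
contact_force: [-0.8, 1.6, 9.4]
grip_width: 0.317
grip_force: 23.7
```

```bash
python3 nav.py '[[557.5,-162,69,10]]'; python3 - <<'E'
from h import *
from plant import ctrl
s=ctrl.sense();print(s['eef_pos'],s['grip_width']*85.4,s['grip_force'])
D=ctrl.camera('wrist');save(D,'wE')
E
```

```text
shift m [0.0, 0.0, 0.131] turn z -0.0 rows>= 3
[ 560.07447939 -161.76135425   72.65398777] 27.083125376016838 23.68547092191875
```

Call:
play_rows(
  deltas=[
    [0.015, [0, 0, -0.03], [0, 0, 0]],
    [0.015, [0, 0, -0.07], [0, 0, 0]],
    [0.015, [0, 0, -0.12], [0, 0, 0]],
    [0.015, [0, 0, -0.161], [0, 0, 0]],
    [0.015, [0, 0, -0.161], [0, 0, 0]],
  ],
)

```text
time: 5.4
eef_pos: [561.4, -162.8, 238.8]
tcp_rot: [0.002, 0.996, 0.087, 0.008]
contact_force: [1.1, 0.4, -0.6]
grip_width: 0.298
grip_force: 29.9
```

```bash
python3 nav.py '[[557.5,-162,230,10],[536,-60,230,7.6],[520,16,230,7.6]]'; python3 - <<'E'
from h import *
from plant import ctrl
s=ctrl.sense();print(s['eef_pos'],s['contact_force'],s['grip_width']*85.4,s['grip_force'])
D=ctrl.camera('wrist');save(D,'wF'); ims=[load(n)['image'][130:330,150:410,::-1] for n in('wE','wF')]+[ctrl.camera('scene')['image'][90:210,130:286,::-1]]
ims=[cv2.resize(i,(400,300),interpolation=2) for i in ims]
cv2.imwrite('pics/ef.png',np.vstack([np.hstack(ims[:2]),np.hstack([ims[2],ims[2]*0])]))
E
```

```text
shift m [0.0, 0.0, -0.161] turn z -0.0 rows>= 4
shift m [-0.0035, -0.1042, 0.0] turn z 0.041 rows>= 3
shift m [-0.0058, -0.0774, 0.0] turn z 0.0 rows>= 2
[ 561.40565267 -162.77437809  238.79654605] [ 1.09231977  0.3660044  -0.64681621] 25.451398790925936 29.869460463523865
```

View pics/ef.png

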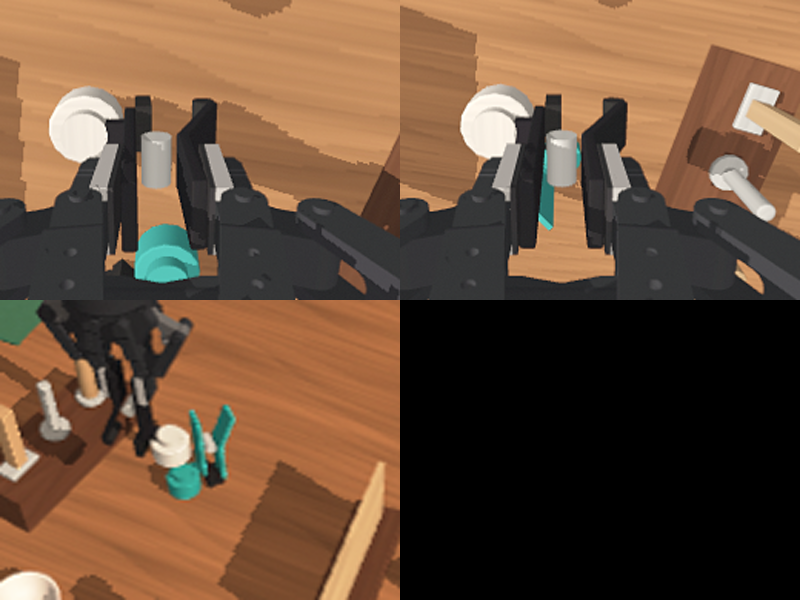

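The light is held with its jaws open and its cup on the +y side. The measured height differs from the command, so I'll let it settle and check.

Call:
play_rows(
  deltas=[
    [0.015, [0, 0, 0], [0, 0, 0]],
    [0.015, [0, 0, 0], [0, 0, 0]],
    [0.015, [0, 0, 0], [0, 0, 0]],
  ],
)

```text
time: 5.8
eef_pos: [557.1, -162.0, 228.6]
tcp_rot: [-0.0, 0.996, 0.087, -0.001]
contact_force: [0.8, -0.2, -1.5]
grip_width: 0.298
grip_force: 29.9
```

```bash
python3 - <<'E'
from h import *
from plant import ctrl
s=ctrl.sense();print(s['eef_pos'],s['qpos'],s['contact_force'],s['torque'],R.from_quat(np.roll(s['tcp_rot'],-1)).as_matrix().round(3).tolist())
F=load('wF'); print(ray(F,[F['cx'],F['cy']]))
E=load('wE'); print(ray(E,[F['cx'],F['cy']]))
E
```

```text
[ 557.14254372 -162.00739217  228.57460532] [-4.01756590e-03  3.12123080e-01 -1.07674679e-01 -1.18536138e-04
 -1.15384857e+00  1.74899919e+00] [ 0.81712768 -0.19263438 -1.54455337] [-0.02927745 -0.03594504  0.02493665] [[0.985, 0.173, -0.003], [0.173, -0.985, 0.0], [-0.003, -0.001, -1.0]]
(array([ 624.73713555, -151.50223436,  383.08568134]), array([[-0.24306995, -0.04777596, -0.96883149]]))
(array([ 624.85011473, -150.7791489 ,  216.32194668]), array([[-0.25275259, -0.04569036, -0.96645151]]))
```

```bash
python3 - <<'E'
from h import *
from nav import rot
for n,tcp in(('wE',(560.1,-161.8,72.7)),('wF',(561.4,-162.8,239))):
    F=load(n); h=cv2.cvtColor(F['image'],cv2.COLOR_RGB2HSV); m=cv2.inRange(h,(0,0,170),(180,60,255)); k=m*0; k[180:240,178:235]=m[180:240,178:235]
    nn,l,st,ce=cv2.connectedComponentsWithStats(k); i=1+st[1:,4].argmax(); print(st[i],ce[i])
    pts=np.argwhere(l==i)[:,::-1].astype(np.float32); e=cv2.minEnclosingCircle(pts); print(e)
    for z in(20,30):
        P=onplane(F,e[0],tcp[2]-72.7+z)[0]; print(z,P.round(1),(rot(10).T@(P-tcp)).round(1))
E
```

```text
[ 182  188   45   52 1519] [201.86701777 212.92297564]
((206.5, 214.0), 26.40559196472168)
20 [ 551.6 -127.1   20. ] [ -2.3 -35.6  52.7]
30 [ 555.4 -128.3   30. ] [  1.2 -33.8  42.7]
[ 189  186   45   54 1540] [209.61363636 212.27662338]
((215.91143798828125, 213.02725219726562), 27.203195571899414)
20 [ 555.6 -135.2  186.3] [ -0.9 -28.2  52.7]
30 [ 559.1 -136.   196.3] [  2.4 -26.8  42.7]
```

Call:
play_rows(
  deltas=[
    [0.015, [-0.001, -0.025, 0], [0, 0, 0.01]],
    [0.015, [-0.002, -0.055, 0], [0, 0, 0.02]],
    [0.015, [-0.003, -0.085, 0], [0, 0, 0.03]],
    [0.015, [-0.0035, -0.1042, 0], [0, 0, 0.041]],
  ],
)

```text
time: 6.2
eef_pos: [535.5, -58.6, 229.2]
tcp_rot: [-0.0, 0.998, 0.067, -0.001]
contact_force: [0.7, 1.3, -1.6]
grip_width: 0.299
grip_force: 29.8
```

Call:
play_rows(
  deltas=[
    [0.015, [-0.002, -0.02, 0], [0, 0, 0]],
    [0.015, [-0.003, -0.045, 0], [0, 0, 0]],
    [0.015, [-0.005, -0.065, 0], [0, 0, 0]],
    [0.015, [-0.0058, -0.0774, 0], [0, 0, 0]],
  ],
)

```text
time: 6.6
eef_pos: [519.7, 17.0, 229.4]
tcp_rot: [0.0, 0.998, 0.067, -0.001]
contact_force: [0.0, -0.4, -1.3]
grip_width: 0.298
grip_force: 29.9
```

```bash
python3 nav.py '[[513.4,45.4,195,7.6]]'
```

```text
shift m [-0.0026, -0.03, 0.035] turn z 0.0 rows>= 1
```

Call:
play_rows(
  deltas=[
    [0.015, [-0.001, -0.015, 0.01], [0, 0, 0]],
    [0.015, [-0.0026, -0.03, 0.02], [0, 0, 0]],
    [0.015, [-0.0026, -0.03, 0.035], [0, 0, 0]],
    [0.015, [-0.0026, -0.03, 0.035], [0, 0, 0]],
    [0.015, [-0.0026, -0.03, 0.035], [0, 0, 0]],
  ],
)

```text
time: 7.1
eef_pos: [513.8, 45.1, 194.9]
tcp_rot: [0.0, 0.998, 0.067, -0.0]
contact_force: [-0.1, 0.4, -1.2]
grip_width: 0.298
grip_force: 29.8
```

```bash
python3 - <<'E'
from h import *
from plant import ctrl
s=ctrl.sense();print(s['eef_pos'],s['tcp_rot'])
D=ctrl.camera('wrist');save(D,'wG');S=ctrl.camera('scene');save(S,'sG');T=ctrl.camera('top');save(T,'tG')
i=[cv2.resize(D['image'][130:330,170:350,::-1],(400,444),interpolation=2),cv2.resize(S['image'][110:243,200:320,::-1],(400,444),interpolation=2)]
cv2.imwrite('pics/g.png',np.hstack(i))
E
```

```text
[513.7538777   45.06277533 194.91809179] [ 3.69361008e-04  9.97782334e-01  6.65594412e-02 -3.43533979e-04]
```

View pics/g.png

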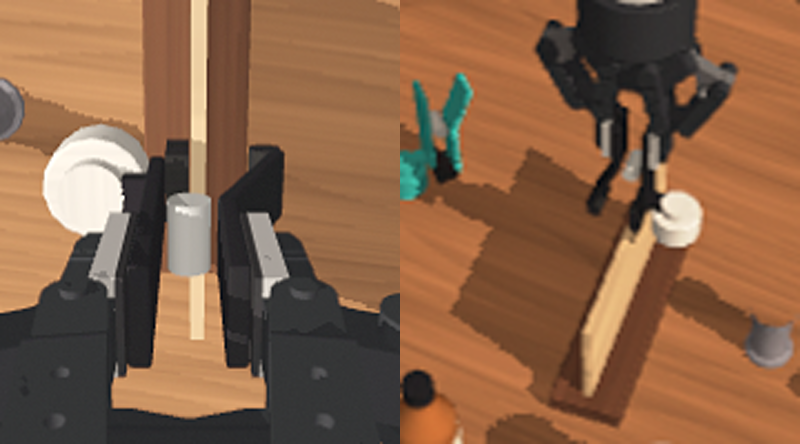

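The edge lies between the open jaws. In crop pixels the +y jaw's inner face is at x≈188, the board at 190-208, and the -y jaw starts at about 248. I need about 2 mm more clearance on the +y side, and I'll check the light's height by triangulating the cup.

```bash
python3 - <<'E'
from h import *
D,S,T=load('wG'),load('sG'),load('tG')
def cup(c,roi):
    h=cv2.cvtColor(c['image'],cv2.COLOR_RGB2HSV); m=cv2.inRange(h,(0,0,150),(180,60,255)); x,y,w,H=roi;k=m*0;k[y:y+H,x:x+w]=m[y:y+H,x:x+w]
    n,l,st,ce=cv2.connectedComponentsWithStats(k);i=1+st[1:,4].argmax();print(st[i],ce[i]);return np.array(cv2.minEnclosingCircle(np.argwhere(l==i)[:,::-1].astype(np.float32))[0])
d=cup(D,(185,180,55,60)); s=cup(S,(274,160,22,30)); 
print(d,s,*tri([(D,d),(S,s)]))
t=cup(T,(225,180,40,40)); print(t,*tri([(D,d),(S,s),(T,t)]))
E
python3 nav.py '[[513.1,47.4,155,7.6]]'
```

```text
[ 189  186   48   54 1691] [211.15375517 211.17504435]
[276 168  14  16 173] [283.03468208 175.46242775]
[215.91143799 213.0272522 ] [282.5 175.5] [500.38418492  74.85269548 119.89585896] [0.7336047676185115, 0.2517991498922898]
[225 180  25  34 428] [234.1635514  197.31775701]
[233.  196.5] [525.90117866  96.81097579 168.35000484] [43.12846103019235, 5.373286806635886, 11.60583785296472]
shift m [-0.0, -0.0021, 0.04] turn z 0.0 rows>= 1
```

Call:
play_rows(
  deltas=[
    [0.015, [0, -0.0021, 0.004], [0, 0, 0]],
    [0.015, [0, -0.0021, 0.013], [0, 0, 0]],
    [0.015, [0, -0.0021, 0.022], [0, 0, 0]],
    [0.015, [0, -0.0021, 0.031], [0, 0, 0]],
    [0.015, [0, -0.0021, 0.04], [0, 0, 0]],
  ],
)

```text
time: 7.75
eef_pos: [513.1, 47.3, 153.9]
tcp_rot: [0.0, 0.998, 0.067, -0.0]
contact_force: [-0.1, 0.2, -1.5]
grip_width: 0.292
grip_force: 29.8
```

Call:
play_rows(
  deltas=[
    [0.015, [0, 0, 0], [0, 0, 0]],
    [0.015, [0, 0, 0], [0, 0, 0]],
  ],
)

```text
time: 7.95
eef_pos: [513.4, 47.3, 154.7]
tcp_rot: [0.0, 0.998, 0.067, -0.0]
contact_force: [0.2, 0.3, -1.4]
grip_width: 0.293
grip_force: 29.8
```

```bash
python3 - <<'E'
from h import *
from plant import ctrl
s=ctrl.sense();print(s['eef_pos'],s['contact_force'],s['torque'])
D=ctrl.camera('wrist');save(D,'wH')
h=cv2.cvtColor(D['image'],cv2.COLOR_RGB2HSV)
for r in (193,197,202,208,250,260): print(r,[tuple(v) for v in h[r,240:290:2].tolist()])
E
```

```text
[513.35502845  47.31980866 154.69501671] [ 0.24723912  0.30602689 -1.38705106] [ 0.00671764 -0.0200327   0.05045026]
193 [(11, 135, 142), (11, 135, 145), (11, 136, 148), (9, 72, 60), (7, 73, 63), (7, 74, 62), (8, 66, 62), (6, 81, 66), (10, 138, 144), (19, 78, 233), (18, 78, 238), (18, 79, 237), (18, 79, 237), (18, 78, 242), (10, 143, 100), (10, 133, 111), (11, 136, 116), (10, 138, 116), (10, 137, 110), (10, 135, 115), (10, 136, 116), (10, 139, 108), (9, 133, 111), (10, 132, 104), (13, 138, 163)]
197 [(11, 133, 142), (10, 135, 145), (10, 121, 105), (165, 12, 43), (160, 18, 43), (160, 18, 43), (150, 6, 41), (176, 37, 48), (11, 136, 146), (17, 94, 141), (18, 77, 247), (18, 77, 245), (18, 78, 245), (18, 76, 249), (9, 143, 100), (10, 133, 111), (10, 135, 117), (10, 135, 115), (10, 134, 110), (10, 139, 114), (11, 143, 116), (60, 5, 53), (160, 17, 46), (135, 12, 41), (0, 14, 37)]
202 [(150, 14, 37), (135, 14, 36), (15, 12, 43), (11, 31, 66), (15, 23, 45), (15, 24, 63), (13, 28, 64), (11, 32, 64), (11, 138, 146), (17, 93, 143), (18, 77, 246), (18, 77, 244), (18, 77, 244), (18, 76, 249), (10,
[... 595 characters left out ...]
 10, 149), (21, 16, 164), (22, 16, 173), (16, 16, 179), (16, 16, 180), (18, 17, 176), (18, 17, 175), (18, 15, 171), (19, 18, 159), (17, 51, 174), (17, 89, 227), (113, 38, 27), (150, 18, 28), (0, 5, 47), (150, 15, 51), (162, 25, 51), (158, 21, 49), (173, 20, 51), (165, 13, 40), (10, 16, 47), (0, 19, 55), (16, 19, 171)]
260 [(120, 18, 28), (11, 136, 144), (11, 136, 142), (11, 138, 142), (11, 133, 150), (10, 135, 147), (10, 137, 136), (10, 136, 142), (10, 141, 145), (19, 78, 232), (18, 79, 243), (18, 80, 243), (18, 79, 244), (16, 103, 189), (10, 127, 86), (165, 19, 27), (173, 20, 52), (0, 14, 56), (0, 10, 52), (165, 10, 53), (165, 10, 50), (10, 17, 45), (8, 16, 63), (10, 11, 71), (16, 19, 173)]
```

Clearance is good on both sides and nothing touches, so I release.

Call:
play_rows(
  deltas=[
    [0.032, [0, 0.002, 0], [0, 0, 0]],
    [0.04, [0, 0.004, 0], [0, 0, 0]],
    [0.06, [0, 0.004, 0], [0, 0, 0]],
    [0.085, [0, 0.004, 0], [0, 0, 0]],
    [0.085, [0, 0.004, 0], [0, 0, 0]],
  ],
)

```text
time: 8.5
eef_pos: [514.0, 43.4, 155.3]
tcp_rot: [-0.0, 0.998, 0.067, 0.0]
contact_force: [0.7, -0.0, -0.0]
grip_width: 0.949
grip_force: 0.0
```

Call:
play_rows(
  deltas=[
    [0.085, [0, 0, 0], [0, 0, 0]],
    [0.085, [0, 0, 0], [0, 0, 0]],
    [0.085, [0, 0, 0], [0, 0, 0]],
  ],
)

```text
time: 8.8
eef_pos: [513.9, 43.5, 155.0]
tcp_rot: [-0.0, 0.998, 0.067, 0.0]
contact_force: [0.1, 0.2, -0.8]
grip_width: 0.995
grip_force: 0.0
```

```bash
python3 nav.py '[[513.6,43.4,155,7.6],[513.6,43.4,290,7.6],[538,-157,290,1.3],[551,-268,290,-5]]'; python3 - <<'E'
from h import *
from plant import ctrl
s=ctrl.sense();print(s['eef_pos'],s['contact_force'],s['grip_width'])
S=ctrl.camera('scene');D=ctrl.camera('wrist');save(S,'sI')
i=[cv2.resize(D['image'][130:330,140:380,::-1],(400,333),interpolation=2),cv2.resize(S['image'][110:210,200:320,::-1],(400,333),interpolation=2)]
cv2.imwrite('pics/i.png',np.hstack(i))
E
```

```text
shift m [-0.0001, 0.0041, 0.0] turn z 0.0 rows>= 1
shift m [0.0, -0.0, -0.135] turn z 0.0 rows>= 3
shift m [-0.0024, 0.2018, 0.0] turn z 0.11 rows>= 5
shift m [0.0105, 0.1113, 0.0] turn z 0.11 rows>= 3
[513.85795337  43.45615951 155.02519698] [ 0.0838226   0.15427525 -0.84137249] 0.9951046443384809
```

View pics/i.png

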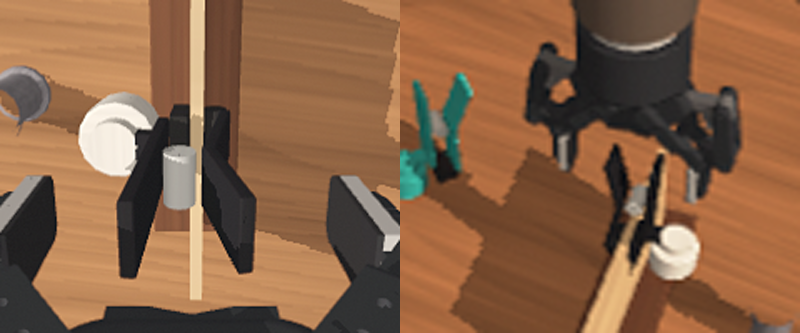

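The clamp sits on the edge at crop (185,180) with its jaws either side of the board. The cup is on the bench-block side and the fingers are clear. Now the stamp.

Call:
play_rows(
  deltas=[
    [0.085, [0, 0, -0.02], [0, 0, 0]],
    [0.085, [0, 0, -0.055], [0, 0, 0]],
    [0.085, [0, 0, -0.095], [0, 0, 0]],
    [0.085, [0, 0, -0.125], [0, 0, 0]],
    [0.085, [0, 0, -0.135], [0, 0, 0]],
  ],
)

```text
time: 9.4
eef_pos: [515.3, 43.7, 293.9]
tcp_rot: [-0.001, 0.998, 0.067, 0.003]
contact_force: [0.0, 0.4, -0.3]
grip_width: 0.991
grip_force: 0.0
```

Call:
play_rows(
  deltas=[
    [0.085, [0, 0.04, 0], [0, 0, 0.022]],
    [0.085, [-0.001, 0.081, 0], [0, 0, 0.044]],
    [0.085, [-0.0015, 0.121, 0], [0, 0, 0.066]],
    [0.085, [-0.002, 0.162, 0], [0, 0, 0.088]],
    [0.085, [-0.0024, 0.2018, 0], [0, 0, 0.11]],
  ],
)

```text
time: 9.9
eef_pos: [537.8, -158.3, 288.9]
tcp_rot: [-0.0, 1.0, 0.011, -0.001]
contact_force: [-0.2, 0.7, -0.0]
grip_width: 0.995
grip_force: 0.0
```

Call:
play_rows(
  deltas=[
    [0.085, [0.0035, 0.037, 0], [0, 0, 0.037]],
    [0.085, [0.007, 0.074, 0], [0, 0, 0.074]],
    [0.085, [0.0105, 0.1113, 0], [0, 0, 0.11]],
    [0.085, [0.0105, 0.1113, 0], [0, 0, 0.11]],
    [0.085, [0.0105, 0.1113, 0], [0, 0, 0.11]],
  ],
)

```text
time: 10.4
eef_pos: [550.8, -268.4, 288.3]
tcp_rot: [-0.001, 0.999, -0.044, -0.001]
contact_force: [-0.9, 0.1, -1.2]
grip_width: 0.995
grip_force: 0.0
```

```bash
python3 - <<'E'
from h import *
from plant import ctrl
s=ctrl.sense();print(s['eef_pos'],s['tcp_rot'])
save(ctrl.camera('wrist'),'wJ')
E
python3 nav.py '[[559.5,-325,225,-5]]'
```

```text
[ 550.79525235 -268.36983424  288.32977163] [-5.08913688e-04  9.99022719e-01 -4.41766705e-02 -1.33024706e-03]
shift m [0.0134, 0.0561, 0.065] turn z 0.0 rows>= 2
```

Call:
play_rows(
  deltas=[
    [0.085, [0.004, 0.019, 0.021], [0, 0, 0]],
    [0.085, [0.0085, 0.038, 0.043], [0, 0, 0]],
    [0.085, [0.0134, 0.0561, 0.065], [0, 0, 0]],
    [0.085, [0.0134, 0.0561, 0.065], [0, 0, 0]],
    [0.085, [0.0134, 0.0561, 0.065], [0, 0, 0]],
  ],
)

```text
time: 10.95
eef_pos: [559.9, -324.0, 224.9]
tcp_rot: [-0.0, 0.999, -0.043, -0.001]
contact_force: [-0.4, -0.1, 0.8]
grip_width: 0.995
grip_force: 0.0
```

```bash
python3 - <<'E'
from h import *
from plant import ctrl
s=ctrl.sense();print(s['eef_pos'],s['tcp_rot'])
save(ctrl.camera('wrist'),'wK')
J,K_=load('wJ'),load('wK')
out=[]
for c in(J,K_):
    q=proj(c,[[559,-325,100]])[0]; x,y=int(q[0]-65),int(q[1]-65); print(x,y)
    x=max(x,0);y=max(y,0); out.append(cv2.resize(c['image'][y:y+130,x:x+130,::-1],(400,400),interpolation=2))
cv2.imwrite('pics/jk.png',np.hstack(out))
E
```

```text
[ 559.85626334 -323.96729282  224.85775773] [-4.42204000e-05  9.99084951e-01 -4.27664523e-02 -5.37802705e-04]
234 99
190 123
```

View pics/jk.png

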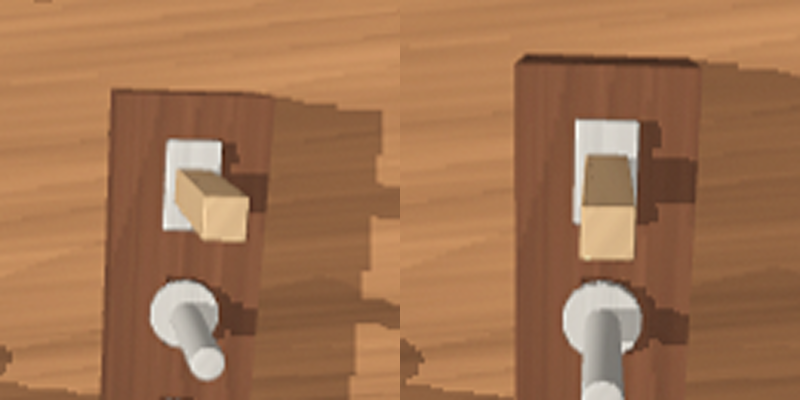

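This view, my tenth and last, shows the square handle top at J (224,218) and K (607,233), with its edges aligned to the tool axes. The oblong collar is at K (575-638,120-222). From here I work from numbers only.

```bash
python3 - <<'E'
from h import *
from nav import rot
J,K_=load('wJ'),load('wK')
j=lambda X,Y:np.array((234+X/3.077-.5,99+Y/3.077-.5)); k=lambda X,Y:np.array((190+(X-400)/3.077-.5,123+Y/3.077-.5))
p,e=tri([(J,j(224,218)),(K_,k(607,233))]); print(p,e)
for z in(56,): 
  q=onplane(K_,[k(575,120),k(638,120),k(575,222),k(640,222)],z); print(q.round(1).tolist(), q.mean(0).round(1), onplane(J,[j(166,140),j(222,141),j(163,230)],z).round(1).tolist())
q=onplane(K_,[k(581,207),k(634,207),k(633,259),k(579,258)],136); print(q.round(1).tolist(),q.mean(0))
q=onplane(J,[j(203,195),j(248,196),j(243,241),j(202,241)],136); print(q.round(1).tolist(),q.mean(0))
E
```

```text
[ 558.88727402 -326.40209505  135.36588131] [0.0940609490229783, 0.11646808198942357]
[[580.3, -316.9, 56.0], [578.3, -340.2, 56.0], [541.1, -313.3, 56.0], [539.0, -338.1, 56.0]] [ 559.7 -327.1   56. ] [[580.3, -316.1, 56.0], [577.7, -340.6, 56.0], [540.2, -312.4, 56.0]]
[[567.3, -319.7, 136.0], [566.0, -334.7, 136.0], [550.5, -333.3, 136.0], [552.2, -317.8, 136.0]] [ 558.99072928 -326.38439706  136.        ]
[[568.0, -319.2, 136.0], [566.2, -335.0, 136.0], [550.2, -332.7, 136.0], [551.5, -318.1, 136.0]] [ 558.96034311 -326.23881397  136.        ]
```

```bash
python3 nav.py '[[559.2,-326.5,81,-5.2]]'
```

```text
shift m [-0.0002, 0.0015, 0.144] turn z 0.004 rows>= 3
```

Call:
play_rows(
  deltas=[
    [0.04, [0, 0.0015, 0.03], [0, 0, 0.004]],
    [0.034, [-0.0002, 0.0015, 0.06], [0, 0, 0.004]],
    [0.034, [-0.0002, 0.0015, 0.075], [0, 0, 0.004]],
    [0.034, [-0.0002, 0.0015, 0.075], [0, 0, 0.004]],
  ],
  squeeze=40,
)

```text
time: 11.4
eef_pos: [558.9, -324.9, 149.0]
tcp_rot: [-0.001, 0.999, -0.045, -0.001]
contact_force: [-0.4, 0.2, -0.1]
grip_width: 0.398
grip_force: 0.0
```

Call:
play_rows(
  deltas=[
    [0.034, [0, 0, 0.02], [0, 0, 0]],
    [0.034, [0, 0, 0.04], [0, 0, 0]],
    [0.034, [0, 0, 0.058], [0, 0, 0]],
    [0.034, [0, 0, 0.069], [0, 0, 0]],
    [0.034, [0, 0, 0.069], [0, 0, 0]],
  ],
)

```text
time: 11.9
eef_pos: [559.6, -325.9, 81.1]
tcp_rot: [-0.0, 0.999, -0.045, -0.0]
contact_force: [-0.8, -0.2, 0.3]
grip_width: 0.401
grip_force: 0.0
```

Call:
play_rows(
  deltas=[
    [0.022, [0, 0, 0], [0, 0, 0]],
    [0.015, [0, 0, 0], [0, 0, 0]],
    [0.01, [0, 0, 0], [0, 0, 0]],
    [0.01, [0, 0, 0], [0, 0, 0]],
    [0.01, [0, 0, 0], [0, 0, 0]],
  ],
)

```text
time: 12.4
eef_pos: [560.6, -326.7, 82.9]
tcp_rot: [0.001, 0.999, -0.045, 0.002]
contact_force: [-0.8, 2.4, 5.8]
grip_width: 0.185
grip_force: 40.4
```

```bash
python3 nav.py '[[559.2,-326.5,121,-5.2],[559.2,-326.5,300,-5.2],[534,-130,300,-5.3],[508,66,300,-5.4],[483,260,300,-5.5]]'
```

```text
shift m [0.0, -0.0, -0.04] turn z -0.0 rows>= 1
shift m [0.0, -0.0, -0.179] turn z -0.0 rows>= 4
shift m [-0.0429, -0.1934, 0.0] turn z 0.002 rows>= 4
shift m [-0.0441, -0.1928, 0.0] turn z 0.001 rows>= 4
shift m [-0.0431, -0.1908, 0.0] turn z 0.002 rows>= 4
```

Call:
play_rows(
  deltas=[
    [0.01, [0, 0, -0.006], [0, 0, 0]],
    [0.01, [0, 0, -0.014], [0, 0, 0]],
    [0.01, [0, 0, -0.023], [0, 0, 0]],
    [0.01, [0, 0, -0.032], [0, 0, 0]],
    [0.01, [0, 0, -0.04], [0, 0, 0]],
  ],
)

```text
time: 12.9
eef_pos: [559.4, -326.6, 121.9]
tcp_rot: [0.0, 0.999, -0.045, 0.0]
contact_force: [0.0, -0.1, -2.3]
grip_width: 0.184
grip_force: 39.4
```

Call:
play_rows(
  deltas=[
    [0.01, [0, 0, -0.025], [0, 0, 0]],
    [0.01, [0, 0, -0.06], [0, 0, 0]],
    [0.01, [0, 0, -0.1], [0, 0, 0]],
    [0.01, [0, 0, -0.145], [0, 0, 0]],
    [0.01, [0, 0, -0.179], [0, 0, 0]],
  ],
)

```text
time: 13.4
eef_pos: [559.5, -326.7, 303.9]
tcp_rot: [0.001, 0.999, -0.045, 0.002]
contact_force: [0.9, -0.5, -1.9]
grip_width: 0.184
grip_force: 39.4
```

Call:
play_rows(
  deltas=[
    [0.01, [0, 0, 0], [0, 0, 0]],
    [0.01, [0, 0, 0], [0, 0, 0]],
    [0.01, [0, 0, 0], [0, 0, 0]],
  ],
)

```text
time: 13.7
eef_pos: [558.6, -325.9, 298.2]
tcp_rot: [-0.001, 0.999, -0.045, -0.002]
contact_force: [0.2, -0.7, -2.3]
grip_width: 0.182
grip_force: 39.5
```

Call:
play_rows(
  deltas=[
    [0.01, [-0.007, -0.03, 0], [0, 0, 0]],
    [0.01, [-0.016, -0.07, 0], [0, 0, 0]],
    [0.01, [-0.025, -0.112, 0], [0, 0, 0.001]],
    [0.01, [-0.034, -0.153, 0], [0, 0, 0.002]],
    [0.01, [-0.0429, -0.1934, 0], [0, 0, 0.002]],
  ],
)

```text
time: 14.2
eef_pos: [533.1, -128.4, 298.1]
tcp_rot: [0.0, 0.999, -0.047, -0.002]
contact_force: [1.3, -0.3, -1.6]
grip_width: 0.179
grip_force: 39.6
```

Call:
play_rows(
  deltas=[
    [0.01, [-0.009, -0.039, 0], [0, 0, 0]],
    [0.01, [-0.018, -0.077, 0], [0, 0, 0]],
    [0.01, [-0.026, -0.116, 0], [0, 0, 0]],
    [0.01, [-0.035, -0.154, 0], [0, 0, 0.001]],
    [0.01, [-0.0441, -0.1928, 0], [0, 0, 0.001]],
  ],
)

```text
time: 14.7
eef_pos: [507.0, 67.3, 298.3]
tcp_rot: [0.001, 0.999, -0.047, -0.002]
contact_force: [0.2, 0.1, -2.4]
grip_width: 0.181
grip_force: 39.6
```

Call:
play_rows(
  deltas=[
    [0.01, [-0.009, -0.04, 0], [0, 0, 0]],
    [0.01, [-0.018, -0.08, 0], [0, 0, 0]],
    [0.01, [-0.027, -0.12, 0], [0, 0, 0.001]],
    [0.01, [-0.036, -0.16, 0], [0, 0, 0.002]],
    [0.01, [-0.0431, -0.1908, 0], [0, 0, 0.002]],
  ],
)

```text
time: 15.2
eef_pos: [482.0, 261.8, 298.1]
tcp_rot: [0.001, 0.999, -0.047, -0.001]
contact_force: [1.2, -0.9, -2.0]
grip_width: 0.185
grip_force: 39.7
```

Call:
play_rows(
  deltas=[
    [0.01, [0, 0, 0], [0, 0, 0]],
    [0.01, [0, 0, 0], [0, 0, 0]],
  ],
)

```text
time: 15.4
eef_pos: [482.5, 260.2, 298.2]
tcp_rot: [0.001, 0.999, -0.047, -0.001]
contact_force: [1.0, 0.0, -2.5]
grip_width: 0.181
grip_force: 39.8
```

```bash
python3 nav.py '[[479.2,286.7,190,-5.5]]'; python3 - <<'E'
from h import *
from plant import ctrl
s=ctrl.sense();print(s['eef_pos'],s['tcp_rot'],s['contact_force'])
W=ctrl.camera('wrist');save(W,'wM')
h=cv2.cvtColor(W['image'],cv2.COLOR_RGB2HSV)
q=proj(W,[[479,287,47]])[0];print(q)
m=cv2.inRange(h,(20,100,120),(32,255,255)); n,l,st,ce=cv2.connectedComponentsWithStats(m)
for i in range(1,n):
    if st[i,4]>30:
        r=cv2.minAreaRect(onplane(W,np.argwhere(l==i)[:,::-1],47)[:,:2].astype(np.float32)); print(st[i],ce[i].round(1),np.round(r[0],1),np.round(r[1],1),r[2])
E
```

```text
shift m [-0.0063, -0.0262, 0.11] turn z 0.0 rows>= 3
[482.45808927 260.16501368 298.19559748] [ 0.00143635  0.9988839  -0.04718928 -0.00143941] [ 1.03582191  0.03858199 -2.48081483]
[235.46822782 170.27441151]
[157  34  12  25 253] [162.2  45.9] [652.2 364.3] [14.1 28.7] 73.54496765136719
[232 160   9  20 180] [236.  169.5] [479.9 286.2] [11.8 28.2] 83.79391479492188
[137 234   8  18 136] [140.5 242.4] [378.9 448.9] [11.1 29.3] 77.84606170654297
```

Call:
play_rows(
  deltas=[
    [0.01, [-0.002, -0.008, 0.03], [0, 0, 0]],
    [0.01, [-0.004, -0.016, 0.06], [0, 0, 0]],
    [0.01, [-0.0063, -0.0262, 0.09], [0, 0, 0]],
    [0.01, [-0.0063, -0.0262, 0.11], [0, 0, 0]],
    [0.01, [-0.0063, -0.0262, 0.11], [0, 0, 0]],
  ],
)

```text
time: 15.95
eef_pos: [477.8, 284.0, 186.4]
tcp_rot: [0.003, 0.999, -0.049, -0.003]
contact_force: [-0.8, -1.0, -1.5]
grip_width: 0.183
grip_force: 39.7
```

Call:
play_rows(
  deltas=[
    [0.01, [0, 0, 0], [0, 0, 0]],
    [0.01, [0, 0, 0], [0, 0, 0]],
  ],
)

```text
time: 16.15
eef_pos: [480.5, 286.7, 191.7]
tcp_rot: [-0.001, 0.999, -0.048, 0.001]
contact_force: [-0.4, -0.6, -1.6]
grip_width: 0.18
grip_force: 39.7
```

```bash
python3 - <<'E'
from h import *
from plant import ctrl
s=ctrl.sense();print(s['eef_pos'],s['tcp_rot'],s['contact_force'])
W=ctrl.camera('wrist');save(W,'wN');S=ctrl.camera('scene');save(S,'sN')
from nav import rot
tcp=s['eef_pos'];Rt=rot(-5.5)
f=tcp+[0,0,-57.9]
box=lambda z,a,b:np.array([f+Rt@[sx*a/2,sy*b/2,-z] for sx in(-1,1) for sy in(-1,1)])
for n,c in(('W',W),('S',S)):
    print(n,'face',proj(c,box(0,28,12)).round(1).tolist()); print(n,'collar top',proj(c,box(31,40,24)).round(1).tolist(),'collar bot',proj(c,box(25,40,24)).round(1).tolist())
    h=cv2.cvtColor(c['image'],cv2.COLOR_RGB2HSV); q=proj(c,f+[0,0,15])[0]; x,y=int(q[0]),int(q[1])
    for r in range(y-26,y+27,2): print(r,x-24,''.join('#' if (v[1]<45 and v[2]>140) else '+' if (v[1]<70 and v[2]>75) else '.' for v in h[r,max(x-24,0):x+25].tolist()))
E
```

```text
[480.51777053 286.69673901 191.72854386] [-9.38109990e-04  9.98836214e-01 -4.82066791e-02  1.20530066e-03] [-0.35442417 -0.59922429 -1.55569774]
W face [[246.3, 225.8], [261.6, 225.8], [246.0, 191.3], [261.8, 191.3]]
W collar top [[236.2, 250.9], [271.3, 251.0], [235.0, 194.4], [272.3, 194.4]] collar bot [[236.7, 247.0], [270.8, 247.0], [235.7, 192.0], [271.8, 192.0]]
189 229 .................................................
191 229 .................................................
193 229 .................................................
195 229 ..................++++++++++++++++...............
197 229 ........####################################.....
199 229 ........####################################+....
201 229 ........####################################+....
203 229 ........####################################.....
205 229 ........####################################.....
207 229 ........####################################.....
209 229 ........####################################.....
211 229 ........####################################.....
213 229 ........#################
[... 1928 characters left out ...]
....
197 346 ..........++.........+######+....................
199 346 ........+++++++++...+++++#+......................
201 346 ......++++++++++++++++++#........................
203 346 .....++++........++++++++........................
205 346 .....+++.............+++++++++...................
207 346 ...++++..................+++++++++...............
209 346 ..++++........................++++++++...........
211 346 ++++..............................++++++++.......
213 346 ++....................................++++++.....
215 346 ++...................................+++++++.....
217 346 +...................................+++++++......
219 346 ...................................+++++++.......
```

Call:
play_rows(
  deltas=[
    [0.01, [0, 0, 0], [0, 0, 0]],
    [0.01, [0, 0, 0], [0, 0, 0]],
    [0.01, [0, 0, 0], [0, 0, 0]],
    [0.01, [0, 0, 0], [0, 0, 0]],
  ],
)

```text
time: 16.65
eef_pos: [479.5, 286.8, 190.1]
tcp_rot: [-0.0, 0.999, -0.048, 0.0]
contact_force: [0.1, 0.3, -1.4]
grip_width: 0.184
grip_force: 39.7
```

```bash
python3 - <<'E'
from h import *
from plant import ctrl
s=ctrl.sense();W=ctrl.camera('wrist');s2=ctrl.sense();save(W,'wO');print(s['eef_pos'],s2['eef_pos'],s2['tcp_rot'])
# camera in tool
def T(s): return R.from_quat(np.roll(s['tcp_rot'],-1)).as_matrix()
o,d=ray(W,[W['cx'],W['cy']]); print('cam in tool',T(s2).T@(o-s2['eef_pos']),(T(s2).T@d[0]))
o,d=ray(load('wA'),[W['cx'],W['cy']])
h=cv2.cvtColor(W['image'],cv2.COLOR_RGB2HSV);v=h[:,:,2].astype(int)
for r in(199,205,211): print(r,v[r,232:242].tolist(),v[r,268:278].tolist())
for c in(242,254,266): print(c,v[186:202,c].tolist(),h[186:202,c,1].tolist())
# handle/collar: rows
Rt,t=T(s2),s2['eef_pos']
for zz in (31,25):
  for dz in(0,4,8): print(zz,dz,proj(W,[t+Rt@[20,sy*12,57.9-zz+dz] for sy in(-1,1)]).round(1).tolist())
# tag
m=cv2.inRange(h,(20,100,120),(32,255,255));n,l,st,ce=cv2.connectedComponentsWithStats(m)
for i in range(1,n):
    if st[i,4]>30: print(st[i],ce[i].round(1),onplane(W,ce[i],47)[0].round(1))
E
```

```text
[479.48265566 286.79612727 190.12269628] [479.45318815 286.82617004 190.04965345] [-1.39889658e-05  9.98855995e-01 -4.78194587e-02  1.18786214e-05]
cam in tool [  66.77696745    0.62113873 -143.31264578] [-2.63125631e-01 -3.85684043e-04  9.64761501e-01]
199 [178, 179, 178, 177, 186, 242, 229, 228, 226, 224] [221, 222, 222, 223, 213, 153, 180, 179, 179, 179]
205 [179, 178, 178, 177, 182, 242, 227, 229, 226, 224] [221, 221, 222, 223, 200, 156, 179, 179, 179, 178]
211 [179, 179, 178, 177, 181, 248, 226, 228, 226, 223] [220, 220, 221, 222, 188, 156, 180, 179, 179, 179]
242 [180, 179, 180, 179, 179, 180, 180, 180, 182, 158, 146, 186, 215, 222, 222, 222] [150, 151, 150, 151, 151, 150, 150, 153, 156, 87, 24, 15, 17, 14, 14, 14]
254 [225, 225, 225, 225, 225, 225, 226, 230, 181, 137, 146, 186, 216, 226, 227, 227] [124, 124, 124, 122, 124, 124, 124, 127, 72, 9, 17, 19, 15, 15, 15, 16]
266 [152, 132, 131, 171, 181, 180, 180, 180, 181, 165, 147, 163, 208, 221, 221, 221] [154, 153, 152, 151, 151, 150, 152, 152, 155, 114, 33, 14, 16, 14, 14, 15]
31 0 [[235.0, 194.3], [272.2, 194.3]]
31 4 [[235.4, 192.7], [271.9, 192.7]]
31 8 [[235.8, 191.2], [271.5, 191.2]]
25 0 [[235.6, 191.9], [271.7, 191.9]]
25 4 [[236.0, 190.4], [271.3, 190.4]]
25 8 [[236.3, 189.0], [271.0, 189.0]]
[146   0  16  30 430] [153.2  13.8] [649.9 364.6  47. ]
[249 170  12  24 288] [254.5 181.5] [481.7 286.1  47. ]
[121 267  12  16 149] [126.2 272.9] [385.9 448.1  47. ]
```

```bash
python3 - <<'E'
from h import *
from plant import ctrl
from nav import rot
S=ctrl.camera('scene');s=ctrl.sense();t=s['eef_pos'];Rt=rot(-5.5);save(S,'sP')
S0=load('scene0');h0=cv2.cvtColor(S0['image'],cv2.COLOR_RGB2HSV)
m=cv2.inRange(h0,(20,100,120),(32,255,255));m[:200]=0;m[240:]=0;m[:,:340]=0;m[:,390:]=0
n,l,st,ce=cv2.connectedComponentsWithStats(m);i=1+st[1:,4].argmax();print('tag obs',st[i],ce[i],'pred',proj(S0,[479.3,286.6,47])); bias=ce[i]-proj(S0,[479.3,286.6,47])[0]
h=cv2.cvtColor(S['image'],cv2.COLOR_RGB2HSV)
big=cv2.resize(S['image'][180:215,350:390],None,fx=1,fy=1)
for r in range(186,214): print(r,' '.join('%3d'%v for v in h[r,356:384,2]),'|',''.join('#' if v<45 else '.' for v in h[r,356:384,1]))
for dx in(0,-2): 
  for dz in(0,4): print(dx,dz,'collar bot',(proj(S,[t+Rt@[dx+a,b,57.9-25+dz] for a,b in((20,-12),(20,12),(-20,-12))])+bias).round(1).tolist(),'face',(proj(S,[t+Rt@[dx+a,b,57.9+dz] for a,b in((14,-6),(14,6),(-14,-6))])+bias).round(1).tolist())
print(t,bias)
E
```

```text
Traceback (most recent call last):
ValueError: attempt to get argmax of an empty sequence
```

```bash
python3 - <<'E'
from h import *
from plant import ctrl
from nav import rot
S=load('sP');s=ctrl.sense();t=s['eef_pos'];Rt=rot(-5.5)
S0=load('scene0');h0=cv2.cvtColor(S0['image'],cv2.COLOR_RGB2HSV)
m=cv2.inRange(h0,(17,80,150),(34,255,255));k=m*0;k[205:235,350:378]=m[205:235,350:378]
n,l,st,ce=cv2.connectedComponentsWithStats(k);i=1+st[1:,4].argmax();p=proj(S0,[479.3,286.6,47])[0];print('tag obs',st[i],ce[i],'pred',p); bias=ce[i]-p
h=cv2.cvtColor(S['image'],cv2.COLOR_RGB2HSV)
for r in range(186,214): print(r,' '.join('%3d'%v for v in h[r,356:384,2]),'|',''.join('#' if v<45 else '.' for v in h[r,356:384,1]))
for dx in(0,-2): 
  for dz in(0,4): print(dx,dz,'collar bot',(proj(S,[t+Rt@[dx+a,b,57.9-25+dz] for a,b in((20,-12),(20,12),(-20,-12))])+bias).round(1).tolist(),'face',(proj(S,[t+Rt@[dx+a,b,57.9+dz] for a,b in((14,-6),(14,6),(-14,-6))])+bias).round(1).tolist())
print(t,bias)
E
```

```text
tag obs [359 214  10  10  53] [363.30188679 218.60377358] pred [363.22562655 217.39335808]
186 181 178 175 172 175 173 171 170 172 174 177 178 161 132 131 130 133 135 137 137 104  98 133 111  60  28  33 140 | .....................######.
187 179 179 181 182 181 178 175 171 170 172 174 172 158 136 130 131 134 134 137 125 109 118 142 171 149  82  94 148 | .....................###....
188 176 175 175 177 178 178 178 178 177 175 175 159 128 119 131 134 136 139 138 147 166 156 172 225 217 182 180 175 | ......................##....
189 174 174 174 174 173 174 176 178 179 178 166 150 142 134 141 146 149 151 149 200 232 219 232 214 167 177 179 179 | ......................#.....
190 172 172 173 173 172 170 170 172 172 174 168 168 162 138 140 146 148 151 148 205 226 201 216 198 170 173 174 176 | .....................#......
191 181 178 177 177 174 172 173 170 165 168 196 217 193 151 141 143 147 149 166 199 217 226 209 167 168 170 170 173 | ...........#.........#......
192 176 179 181 182 180 180 178 178 159 184 224 213 215 198 165 148 140 145 184 209 206 219 197 171 169 167 167 170 | .........
[... 2945 characters left out ...]
.............#
213 153 152 153 153 153 150 145 165 174 157 151 151 152 152 152 153 152 152 153 152 153 152 153 154 155 150 131 104 | ............................
0 0 collar bot [[372.7, 200.7], [363.0, 196.2], [379.9, 188.6]] face [[369.4, 204.0], [364.7, 201.8], [374.4, 195.6]]
0 4 collar bot [[372.4, 201.7], [362.8, 197.2], [379.5, 189.6]] face [[369.1, 205.0], [364.4, 202.8], [374.0, 196.6]]
-2 0 collar bot [[373.1, 200.1], [363.4, 195.5], [380.2, 188.0]] face [[369.8, 203.4], [365.0, 201.2], [374.7, 195.0]]
-2 4 collar bot [[372.8, 201.1], [363.1, 196.6], [379.9, 189.0]] face [[369.5, 204.4], [364.7, 202.2], [374.4, 196.0]]
[479.46935911 286.81724984 190.00404926] [0.07626024 1.21041551]
```

```bash
python3 nav.py '[[481.1,286.9,128,-5.5]]'; python3 - <<'E'
from h import *
W=load('wO'); print(onplane(W,[(250,169.5),(260,169.5),(255,169.5)],47).round(1).tolist())
h=cv2.cvtColor(W['image'],cv2.COLOR_RGB2HSV); print(h[165:200,255].tolist()); print(h[180,244:266].tolist())
E
```

```text
shift m [0.0018, -0.0004, 0.062] turn z 0.0 rows>= 2
[[495.1, 289.6, 47.0], [494.1, 279.0, 47.0], [494.6, 284.3, 47.0]]
[[12, 148, 181], [13, 149, 180], [12, 149, 181], [12, 149, 180], [14, 146, 166], [20, 127, 215], [21, 123, 226], [20, 124, 225], [20, 124, 225], [20, 124, 225], [21, 124, 225], [21, 124, 225], [21, 122, 225], [20, 124, 225], [21, 122, 225], [21, 122, 225], [20, 124, 225], [21, 124, 225], [20, 124, 225], [20, 124, 225], [21, 122, 225], [21, 122, 225], [20, 124, 226], [20, 125, 227], [20, 124, 226], [20, 124, 226], [20, 125, 227], [20, 125, 227], [20, 128, 231], [17, 72, 181], [24, 9, 137], [21, 18, 144], [20, 17, 184], [17, 17, 216], [20, 14, 225]]
[[12, 150, 179], [12, 149, 180], [12, 150, 178], [12, 149, 178], [19, 130, 220], [20, 123, 228], [21, 124, 225], [20, 124, 227], [20, 125, 225], [21, 124, 227], [20, 124, 225], [21, 122, 225], [20, 124, 225], [20, 124, 223], [20, 123, 226], [20, 123, 226], [21, 124, 229], [14, 145, 158], [11, 150, 131], [11, 151, 133], [11, 151, 133], [11, 151, 132]]
```

Call:
play_rows(
  deltas=[
    [0.01, [0.001, 0, 0.01], [0, 0, 0]],
    [0.01, [0.0015, 0, 0.025], [0, 0, 0]],
    [0.01, [0.0016, 0, 0.04], [0, 0, 0]],
    [0.01, [0.0016, 0, 0.054], [0, 0, 0]],
    [0.01, [0.0016, 0, 0.062], [0, 0, 0]],
  ],
)

```text
time: 17.25
eef_pos: [480.4, 286.0, 126.0]
tcp_rot: [0.001, 0.999, -0.048, -0.001]
contact_force: [-0.7, 0.2, -1.8]
grip_width: 0.179
grip_force: 39.8
```

Call:
play_rows(
  deltas=[
    [0.01, [0, 0, 0], [0, 0, 0]],
    [0.01, [0, 0, 0], [0, 0, 0]],
    [0.01, [0, 0, 0], [0, 0, 0]],
    [0.01, [0, 0, 0], [0, 0, 0]],
    [0.01, [0, 0, 0], [0, 0, 0]],
  ],
)

```text
time: 17.75
eef_pos: [481.3, 286.8, 128.6]
tcp_rot: [-0.0, 0.999, -0.048, 0.0]
contact_force: [-0.2, 0.0, -2.0]
grip_width: 0.18
grip_force: 39.8
```

```bash
python3 - <<'E'
from h import *
from plant import ctrl
from nav import rot
s=ctrl.sense();t=s['eef_pos'];print(t,s['tcp_rot'].round(4),s['contact_force'])
W=ctrl.camera('wrist');S=ctrl.camera('scene');save(W,'wQ');save(S,'sQ')
h=cv2.cvtColor(W['image'],cv2.COLOR_RGB2HSV)
print([(r,h[r,255].tolist()) for r in range(160,200)])
for r in (186,190): print(r,h[r,238:274].tolist())
h=cv2.cvtColor(S['image'],cv2.COLOR_RGB2HSV)
for r in range(202,230): print(r,' '.join('%3d'%v for v in h[r,354:382,2]),'|',''.join('#' if v[1]<45 else 'T' if v[0]>=17 else '.' for v in h[r,354:382]))
E
```

```text
[481.25894484 286.81332237 128.56603398] [-4.000e-04  9.989e-01 -4.790e-02  4.000e-04] [-0.19314917  0.03888857 -1.97878131]
[(160, [12, 149, 183]), (161, [12, 149, 183]), (162, [12, 148, 183]), (163, [12, 149, 182]), (164, [13, 151, 183]), (165, [12, 149, 182]), (166, [13, 148, 181]), (167, [13, 147, 182]), (168, [13, 147, 182]), (169, [12, 149, 182]), (170, [13, 149, 182]), (171, [12, 148, 181]), (172, [12, 147, 182]), (173, [12, 147, 182]), (174, [12, 149, 182]), (175, [12, 147, 182]), (176, [12, 149, 182]), (177, [12, 149, 182]), (178, [12, 149, 182]), (179, [12, 147, 182]), (180, [12, 148, 181]), (181, [12, 149, 181]), (182, [12, 147, 182]), (183, [12, 151, 182]), (184, [14, 145, 169]), (185, [20, 129, 202]), (186, [21, 124, 225]), (187, [21, 121, 227]), (188, [21, 122, 227]), (189, [21, 121, 227]), (190, [21, 122, 227]), (191, [21, 122, 227]), (192, [20, 123, 228]), (193, [20, 129, 232]), (194, [17, 70, 183]), (195, [25, 11, 139]), (196, [21, 17, 147]), (197, [18, 18, 180]), (198, [18, 15, 216]), (199, [16, 15, 228])]
186 [[13, 151, 182], [12, 151, 181], [13, 151, 182], [12, 14
[... 4517 characters left out ...]
2 152 150 151 152 152 153 153 151 152 153 153 153 154 158 155 123  86  90  88  87 | ........................####
226 153 153 153 153 153 152 153 152 152 153 153 152 152 153 153 152 153 153 153 154 153 165 140  84  89  89  88  87 | .......................#####
227 153 153 153 152 153 152 153 153 153 152 153 152 153 153 152 153 154 154 153 155 152 136 107  88  89  88  87  91 | .......................#####
228 154 153 153 152 152 152 152 152 153 152 153 152 153 153 154 154 154 154 154 154 150 119  85  89  89  87  87  96 | ......................######
229 154 153 153 152 152 153 153 153 152 152 152 152 153 154 154 154 153 154 154 153 136 103  88  89  88  88  91  94 | ......................######
```

```bash
python3 - <<'E'
from h import *
from plant import ctrl
from nav import rot
s=ctrl.sense();t=s['eef_pos'];W,S=load('wQ'),load('sQ');Rt=rot(-5.5)
print(t)
q=onplane(W,[(254.4,184.6),(245.9,188),(262.6,188)],47); print('tag far edge/left/right in tool',((q-t)@Rt).round(2).tolist())
q=onplane(W,[(254.4,197.0),(236.4,205),(272.4,205)],t[2]-57.9+31); print('collar front/left/right',((q-t)@Rt).round(2).tolist())
h=cv2.cvtColor(W['image'],cv2.COLOR_RGB2HSV);print(h[205,232:242,2].tolist(),h[205,268:278,2].tolist())
tg=np.array([479.3,286.6,47.]); pr=lambda P:proj(S,P).round(1).tolist()
print('tag corners',pr([tg+Rt@[a,b,0] for a,b in((15,-7),(15,7),(-15,-7),(-15,7))]))
for dx in(0,-1.8):
  for dz in(-4,0,4): print(dx,dz,'face',pr([t+Rt@[dx+a,b,57.9+dz] for a,b in((14,-6),(14,6),(-14,-6),(-14,6))]))
E
```

```text
[481.13645264 286.72711825 128.35079466]
tag far edge/left/right in tool [[13.64, 0.3, 81.35], [10.69, -6.88, 81.35], [10.7, 7.23, 81.35]]
collar front/left/right [[18.29, 0.38, 26.9], [12.87, -11.34, 26.9], [12.88, 12.1, 26.9]]
[181, 181, 180, 179, 185, 245, 229, 231, 229, 226] [223, 223, 224, 225, 204, 158, 181, 181, 181, 181]
tag corners [[363.3, 223.0], [358.1, 220.5], [368.3, 214.3], [363.2, 211.8]]
0 -4 face [[364.8, 217.0], [360.2, 214.8], [369.6, 208.8], [365.1, 206.6]]
0 0 face [[364.5, 217.9], [360.0, 215.7], [369.3, 209.7], [364.8, 207.6]]
0 4 face [[364.2, 218.8], [359.7, 216.6], [369.0, 210.6], [364.5, 208.5]]
-1.8 -4 face [[365.1, 216.5], [360.6, 214.3], [369.9, 208.2], [365.4, 206.1]]
-1.8 0 face [[364.8, 217.4], [360.3, 215.2], [369.6, 209.2], [365.1, 207.0]]
-1.8 4 face [[364.5, 218.3], [360.0, 216.1], [369.3, 210.1], [364.8, 208.0]]
```

Call:
play_rows(
  deltas=[
    [0.01, [0.0003, 0, 0.003], [0, 0, 0]],
    [0.01, [0.0003, 0, 0.006], [0, 0, 0]],
    [0.01, [0.0003, 0, 0.009], [0, 0, 0]],
    [0.01, [0.0003, 0, 0.0115], [0, 0, 0]],
    [0.01, [0.0003, 0, 0.013], [0, 0, 0]],
  ],
)

```text
time: 18.35
eef_pos: [481.2, 286.4, 114.5]
tcp_rot: [0.0, 0.999, -0.048, -0.0]
contact_force: [-0.3, 0.5, -2.3]
grip_width: 0.182
grip_force: 39.8
```

Call:
play_rows(
  deltas=[
    [0.01, [0, 0, 0], [0, 0, 0]],
    [0.01, [0, 0, 0], [0, 0, 0]],
    [0.01, [0, 0, 0], [0, 0, 0]],
    [0.01, [0, 0, 0], [0, 0, 0]],
    [0.01, [0, 0, 0], [0, 0, 0]],
  ],
)

```text
time: 18.85
eef_pos: [481.4, 286.7, 115.2]
tcp_rot: [-0.0, 0.999, -0.048, 0.0]
contact_force: [-0.4, 0.2, -2.7]
grip_width: 0.176
grip_force: 39.8
```

```bash
python3 - <<'E'
from h import *
from plant import ctrl
from nav import rot
s=ctrl.sense();t=s['eef_pos'];print(t,s['tcp_rot'].round(4),s['contact_force'],s['grip_width'])
W=ctrl.camera('wrist');S=ctrl.camera('scene');save(W,'wR');save(S,'sR');h=cv2.cvtColor(W['image'],cv2.COLOR_RGB2HSV)
print([(r,h[r,255,1:].tolist()) for r in range(184,200)]); print(h[191,240:268,2].tolist())
h=cv2.cvtColor(S['image'],cv2.COLOR_RGB2HSV)
for r in range(210,228): print(r,' '.join('%3d'%v for v in h[r,354:376,2]),'|',' '.join('%3d'%v for v in h[r,354:376,1]))
Rt=rot(-5.5);tg=np.array([479.3,286.6,47.]); pr=lambda P:proj(S,P).round(1).tolist()
print('tag top/bottom corners',pr([tg+Rt@[a,b,c] for c in(0,3) for a,b in((15,-7),(15,7))]))
for dz in(-3,0,3): print(dz,'face',pr([t+Rt@[-1.7+a,b,57.9+dz] for a,b in((14,-6),(14,6))]))
# light clamp check: cup in scene now vs after release
A=load('sI')['image'].astype(int);print('light diff',abs(A[150:200,265:300]-S['image'][150:200,265:300]).mean())
E
```

```text
[481.43045627 286.66128276 115.15492864] [-1.000e-04  9.989e-01 -4.790e-02  1.000e-04] [-0.36293879  0.23836812 -2.6863193 ] 0.17644006208648283
[(184, [151, 182]), (185, [150, 182]), (186, [150, 182]), (187, [152, 183]), (188, [144, 170]), (189, [132, 186]), (190, [123, 221]), (191, [122, 228]), (192, [124, 228]), (193, [126, 232]), (194, [70, 183]), (195, [8, 135]), (196, [17, 146]), (197, [18, 181]), (198, [15, 217]), (199, [13, 228])]
[182, 183, 182, 182, 181, 182, 234, 230, 228, 229, 231, 228, 229, 229, 229, 228, 227, 227, 226, 226, 229, 227, 231, 188, 150, 133, 134, 133]
210 103 100  99  96 121 142 191 230 192 152 146 138 140 147 178 213 223 224 190 151 155 151 | 173 173 170 173 181 158  53  31  44  92 114 129 133 132 130  99  50  43  87 187 181 172
211 102 101 101  99  94 137 196 215 215 212 184 156 147 138 196 228 229 213 151 151 153 154 | 173 172 172 175 182  71  40  36  36  40  57  92 116 135 113  67  28  54 165 181 177 177
212 103 101 101  98 105 172 218 213 214 218 220 212 182 148 183 221 216 186 149 151 153 153 | 168 174 174 182 107  40  35  36  37  36  35  40  60  96  7
[... 2298 characters left out ...]
154 157 | 176 175 174 175 174 176 176 176 176 177 174 174 174 174 174 175 176 174 174 173 176 177
226 152 153 152 153 152 152 153 152 152 153 152 153 152 152 153 152 153 153 154 154 152 165 | 176 175 174 175 176 176 175 176 174 173 176 173 176 176 173 174 173 175 176 176 178 176
227 153 153 153 153 153 152 153 152 153 152 152 152 151 153 152 153 154 154 154 153 151 135 | 175 173 175 175 175 174 175 174 173 174 176 176 176 175 174 175 176 176 176 178 176 149
tag top/bottom corners [[363.3, 223.0], [358.1, 220.5], [363.1, 223.7], [357.9, 221.2]]
-3 face [[364.0, 219.8], [359.5, 217.6]]
0 face [[363.8, 220.5], [359.3, 218.3]]
3 face [[363.6, 221.1], [359.1, 219.0]]
light diff 18.925142857142855
```

```bash
python3 - <<'E'
from h import *
for n in('sI','sN','sR'):
    c=load(n);h=cv2.cvtColor(c['image'],cv2.COLOR_RGB2HSV); m=cv2.inRange(h,(0,0,150),(180,60,255));k=m*0;k[165:205,270:300]=m[165:205,270:300]
    q,l,st,ce=cv2.connectedComponentsWithStats(k);i=1+st[1:,4].argmax();print(n,st[i],ce[i].round(2))
A,B=load('sN')['image'].astype(int),load('sR')['image'].astype(int);print(abs(A[140:200,255:300]-B[140:200,255:300]).mean())
W=load('wR');from nav import rot;t=np.array([481.4,286.65,115.1]);q=onplane(W,[(254.4,188.9),(245.5,191),(262.8,191)],47);print(((q-t)@rot(-5.5)).round(2).tolist())
E
```

```text
sI [275 178  15  16 167] [282.29 185.4 ]
sN [275 178  15  16 174] [282.33 185.43]
sR [275 178  15  16 173] [282.3  185.41]
2.4465432098765434
[[13.17, 0.49, 68.1], [11.44, -6.6, 68.1], [11.44, 7.18, 68.1]]
```

```bash
python3 -c "
from plant import ctrl
print(ctrl.hand_in())"
```

```text
the job is handed in; nothing more can be done
None
```

I handed in the job with the light clamped on the board, its lamp on the bench-block side, and the stamp still gripped 10 to 12 mm above the brass tag, upright, turned to match it and centred to within about 0.5 mm by the wrist camera.

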